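Change the filter capsules on the pressure test stand

ROBOT

A 6-joint arm with a two-finger parallel gripper is mounted at the origin on a cart in front of the work surface, level with it; the furniture and walls round the work are solid. World frame = base frame: x ahead of the robot, y to its left, z up, the work surface at z = 0. Lengths are in m, angles in rad, forces in N, time in s.
With the tool pointing down it reaches from about 0.35 to 0.775 m from the base axis. Payload 5.5 kg.
Tool frame: the origin (TCP) lies at the very end of the fingers, on their centre line; the grasp point (between the pads) lies hold_point_z behind it (hold_point_z is the distance from the TCP to the grasp point, in m); x points along the fingers, y is the direction in which the jaws open and shut, and the axes are right-handed (so a half turn about x gives the same grasp; the last joint's range is limited). The gripper opens to 85 mm and grips with 20 to 120 N. Pads are 22 mm wide; open, the fingers measure 114 mm over their backs; the gripper's body (76 mm by 85 mm) begins 54 mm behind the grasp point. The pads swing forward as they close: fully open they stand 13 mm farther back than shut.
Start: joints at [1.002, 0.313, 0.046, 1.304, 0, 1.431], TCP at [0.239, 0.523, 0.231] pointing down, gripper open.
Joint ranges: [-2.76, 2.76], [-0.86, 1.69], [-1.03, 1.26], [-2.2, 2.34], [-1.47, 1.5], [-3.14, 3.14]. Speed limits (rad/s): [2.57, 2.57, 3.14, 3.14, 3.14, 3.14].

INTERFACE

Orientations are given as a unit quaternion [w, x, y, z].
In Python, from workcell import * gives the robot as it stands. The module is installed in compiled form; this text tells all that it offers.
- The arm moves only by the tool step_arm, never from a script. Its argument "targets" is a list of rows, each a list of 3 entries, a list of its own where there are three numbers: the turn, a rotation vector about the tool's x, y, z in degrees, then the shift along the tool's x, y, z in cm, then the finger opening in cm, from 0 to 8.54. A call has exactly 10 rows; each row shifts and turns the commanded pose from where the row before left it, along the tool's axes as they then stand; what a row does not reach is not made up. A row lasts 1/10 s, in which the tool goes at most 50 mm and 8.59 degrees, less where a joint would pass 70% of its speed; a pose out of reach is approached as far as the arm can. A call with a gripper value outside its range is refused whole. The fingers move at their own pace and stop on an object; "force" is the grip in N (left out, the last holds). Time passes only in rows, so rows that do not move let the fingers close, or fill a call up. It gives the time, the measured TCP pose, the force and the opening at its end, in the units of the state.
- get_state(): the state, without advancing time (a new reading comes with each control period).
- read_camera(name): name is "scene" or "top"; returns the picture (420x560x3 uint8, red, green, blue); there is no depth.
- camera_model(name): a dict with "fx", "fy", "cx", "cy" (pixels), "xyz" and "rotation" of the camera in the world. Camera axes: x right, y down, z forward; pixel columns grow to the right and rows downward; lengths in m; the calibration is good to about 2 mm. A picture is of the moment at which its call begins. camera_model takes no time and is no camera call.
- hand_in(): hands the job in, once; it reports no verdict.
Trained networks look in the newest picture that a camera, given by its name, has taken for a name from the list of things; names that differ only in an ending like _2 or _b are one class to them, and where a whole thing is asked for, a point or a joint stands for the part that bears it (a point fixed in the world has none). Each returns a list of dicts, best first, with "p" (0 to 1); they miss things now and then, are a little off and sometimes report something else, mostly with a low value. They report only what shows in the picture. A call takes as long as a camera call.
- find_in(camera, label): "extent" ([left, top, width, height] in pixels, round what is visible of it).
- silhouettes(camera, label): "mask" (420x560 bool, what is visible of it) and "extent" ([left, top, width, height] in pixels, round what is visible of it).
The state is a dict: "clock": time; "joint_pos": joint angles; "qvel": joint speeds; "tau": joint torques, N m; "tcp_pos": TCP position; "orientation": TCP orientation; "wrist_force": force on the tool from outside, world axes, zero at the start; "ft_torque": the same for the moment, N m; "finger_gap": finger opening in m.
Only numpy, scipy, OpenCV 4.12 (cv2) and the standard library are available. Lean on these libraries where they do the work, as an engineer would, in place of code of your own. Each camera call takes 0.05 s, during which the arm holds its last target.

TASK

Reload the filter test stand: flip its pawl lever to the rear and swing the hold-down bar open, then free each used capsule that is still in a port by holding in that port's release collar so that it pops up, and put it in the empty grey tray. Push one new capsule from the rack into each of the three ports until it locks, and only then close the bar right down over them with the pawl engaged again, so that it cannot lift. Leave the bottles and glassware at the back where they stand.

Things in the scene. Friction and masses are not known exactly. Their poses are not given: they have to be found in the camera images.
- stand: fixed filter test stand: dark steel base 145 x 300 mm, aluminium block 58 mm high with a row of three upright push-fit ports, steel hold-down bar hinged behind, pawl lever at the left end. Origin on the worktop under the middle port, x to the rear, y left along the row, z up. The bar's hinge axis runs along y at x = 55, z = 141 mm, the pawl's pivot axis at x = 5, z = 92 mm
- port1 (a point): left port of the stand: where a capsule's stem tip is when locked, on the bore's axis, 20 mm above the worktop; axes as the stand's. The bore is 20 mm square, reached from above through a 22 mm hole in the black collar
- collar1 (a joint): release collar of the left port, m: 0 up, 0.007 fully down (6 N, sprung). Press its black thumb tab straight down: 28 mm wide, 25 to 70 mm in front of the port's axis (stand -x), top at 71 mm. From 0.006 on the catches are open: a locked capsule pops up 8 mm if nothing is above it, stays there when the collar is let go, and lifts out with a few N
- port2 (a point): middle port of the stand: where a capsule's stem tip is when locked, on the bore's axis, 20 mm above the worktop; axes as the stand's. A stem pushed down (6 to 15 N) past two sprung catches snaps in; it can go 2 mm deeper, then springs back and is held; otherwise as port1
- collar2 (a joint): release collar of the middle port, m: 0 up, 0.007 fully down (6 N, sprung). Press its black thumb tab straight down: 28 mm wide, 25 to 70 mm in front of the port's axis (stand -x), top at 71 mm. Springs back to 0 when a stem locks or the port is empty
- port3 (a point): right port of the stand: where a capsule's stem tip is when locked, on the bore's axis, 20 mm above the worktop; axes as the stand's. A spring plunger in the bore lifts any stem that is not held, to 8 mm above the locked place; a dropped-in stem stops 18 mm above it; otherwise as port1
- collar3 (a joint): release collar of the right port, m: 0 up, 0.007 fully down (6 N, sprung). Press its black thumb tab straight down: 28 mm wide, 25 to 70 mm in front of the port's axis (stand -x), top at 71 mm. Reads about 0.004 while a stem stands unlocked between the catches
- bar (a joint): hold-down bar, rad: 0 closed (3 mm above the hubs of locked capsules; an unlocked one keeps it from closing), grows as it swings up and to the rear, 2.0 fully open; past 1.4 it falls open by itself, below that it falls shut. With the pawl engaged it only goes down, clicking; upward it is blocked after 0.035 rad
- bar_handle (a point): middle of the bar's handle, a 12 mm rod along the stand's y, 72 mm free between its legs, 68 mm from the hinge axis. The bar proper is a like rod, 256 mm long, 55 mm from the hinge axis, 40 mm below the handle when closed. At bar angle b the handle stands 2.513 - b and the bar rod 3.142 - b rad above the rearward horizontal as seen from the hinge axis
- pawl (a joint): pawl lever, rad: 0 leaning to the front onto the pins of the bar's quadrant (engaged: the bar cannot be raised), 0.7 leaning to the rear, clear of them. Weighted: it falls to whichever side of 0.36 it is on and stays there; 1 N at the knob moves it
- pawl_knob (a point): centre of the black ball knob (26 mm) on top of the pawl lever, 88 mm from the pivot axis, 156 mm left of the stand's middle and 12 mm clear of the bar's pins beside it
- rack: fixed rack of bent steel sheet, 72 x 220 x 66 mm, with three 22 mm holes in its top, 70 mm apart along its y, where the new capsules hang by their housings. Origin on the worktop under the middle hole, z up
- tray: empty grey open tray, loose, 185 (x) x 235 (y) x 52 mm, walls and floor 3 to 4 mm. Origin: centre of its underside, z up
- new_1: new white filter capsule, 112 mm tall, 80 g: 18 mm stem, 54 mm long, tapered at the tip, with a waist 17 to 24 mm above it; above the stem a round housing of 44 mm from 54 to 100 mm, then a 22 mm hub to 112 mm. Origin: the stem's tip, z along the axis towards the hub. Starts upright in the rack
- new_2: new white filter capsule, 112 mm tall, 80 g: 18 mm stem, 54 mm long, tapered at the tip, with a waist 17 to 24 mm above it; above the stem a round housing of 44 mm from 54 to 100 mm, then a 22 mm hub to 112 mm. Origin: the stem's tip, z along the axis towards the hub. Starts upright in the rack
- new_3: new white filter capsule, 112 mm tall, 80 g: 18 mm stem, 54 mm long, tapered at the tip, with a waist 17 to 24 mm above it; above the stem a round housing of 44 mm from 54 to 100 mm, then a 22 mm hub to 112 mm. Origin: the stem's tip, z along the axis towards the hub. Starts upright in the rack
- used_1: used white filter capsule, 112 mm tall, 80 g: 18 mm stem, 54 mm long, tapered at the tip, with a waist 17 to 24 mm above it; above the stem a round housing of 44 mm from 54 to 100 mm, then a 22 mm hub to 112 mm. Origin: the stem's tip, z along the axis towards the hub. Starts locked in the left port, or is absent and that port empty
- used_1_mid (a point): middle of the housing of used_1, on its axis 70 mm above the stem's tip
- used_2: used white filter capsule, 112 mm tall, 80 g: 18 mm stem, 54 mm long, tapered at the tip, with a waist 17 to 24 mm above it; above the stem a round housing of 44 mm from 54 to 100 mm, then a 22 mm hub to 112 mm. Origin: the stem's tip, z along the axis towards the hub. Starts locked in the middle port, or is absent and that port empty
- used_2_mid (a point): middle of the housing of used_2, on its axis 70 mm above the stem's tip
- used_3: used white filter capsule, 112 mm tall, 80 g: 18 mm stem, 54 mm long, tapered at the tip, with a waist 17 to 24 mm above it; above the stem a round housing of 44 mm from 54 to 100 mm, then a 22 mm hub to 112 mm. Origin: the stem's tip, z along the axis towards the hub. Starts locked in the right port, or is absent and that port empty
- used_3_mid (a point): middle of the housing of used_3, on its axis 70 mm above the stem's tip
- beaker: glass beaker, 92 mm tall, near the back; a bystander. Origin: centre of its underside
- wash_bottle: white wash bottle with red cap, 201 mm tall, near the back; a bystander. Origin: centre of its underside

How it is judged:
By the outcome, as a careful person would: the job done as asked, in the order asked, and still so for the second after the job is handed in, with the robot touching nothing.
Of used_1, used_2, used_3 only 1 to 3 are there at a start; the rules pass over those that are not, and their reading is None.
At some moment in a run one of tray may be knocked a few centimetres aside while the robot is not near it.
It also fails if it takes over 210 s, if anything falls off the work surface, if the arm or the gripper's body presses on something with over 40 N, if the wrist force passes 120 N, or if a joint passes its speed limit or range.

## Working session

There is one attempt and no reset: what is moved stays moved. The work goes in short steps, Python scripts to look and compute and a tool call to move; the robot and the scene stay as the last step left them, time stands still between calls to the robot, and variables do not carry over. Pictures are saved under pics/ and viewed, and the job is handed in when it is done.

Besides the shell and the picture viewer there is one more tool, called after "Emit:" by a JSON object that holds its "api" and its "payload". step_arm: Moves the arm, as the interface text tells. Its arguments: {"type":"object","properties":{"targets":{"type":"array","items":{"type":"array"}},"force":{"type":"number"}},"required":["targets"]}

```bash
mkdir -p pics; ls
cat > h.py <<'E'
from workcell import *
import numpy as np, cv2
def snap(n,f):
    im=read_camera(n); cv2.imwrite('pics/'+f,cv2.cvtColor(im,cv2.COLOR_RGB2BGR)); return im
E
python3 - <<'E'
from h import *
s=get_state(); print(s)
for c in('scene','top'):
    snap(c,c+'0.png'); m=camera_model(c); print(c,m)
E
```

```text
pics
{'clock': 0.0, 'joint_pos': array([ 1.00239810e+00,  3.13995797e-01,  4.49610947e-02,  1.30360899e+00,
       -3.38927475e-05,  1.43120831e+00]), 'qvel': array([ 0.00018798, -0.00089557, -0.0013251 , -0.00028874,  0.00013588,
       -0.00109494]), 'tau': array([-1.55222642e-03, -4.80629075e+01,  2.98530936e+01,  1.95634807e-02,
       -1.86941038e-04, -2.16166762e-05]), 'tcp_pos': array([0.23880508, 0.52248781, 0.23040419]), 'orientation': array([ 0.6907008 ,  0.14983155,  0.69113113, -0.15106514]), 'wrist_force': array([-0.60607286,  0.10981597,  0.44992482]), 'ft_torque': array([-0.01245118,  0.02603103, -0.03940005]), 'finger_gap': 0.08575769033039074}
scene {'fx': 390.06359304724356, 'fy': 390.06359304724356, 'cx': 277.1706192147307, 'cy': 213.81835549645987, 'xyz': array([-0.24533063, -0.73568311,  0.67481795]), 'rotation': array([-0.47947846,  0.78099446, -0.33440462,  0.21982178])}
top {'fx': 407.82518383106583, 'fy': 407.82518383106583, 'cx': 273.061123448083, 'cy': 218.93441084386498, 'xyz': array([ 0.35022086, -0.00421633,  1.2035458 ]), 'rotation': array([-0.07410898,  0.70501845, -0.70126222,  0.07541979])}
```

View pics/scene0.png

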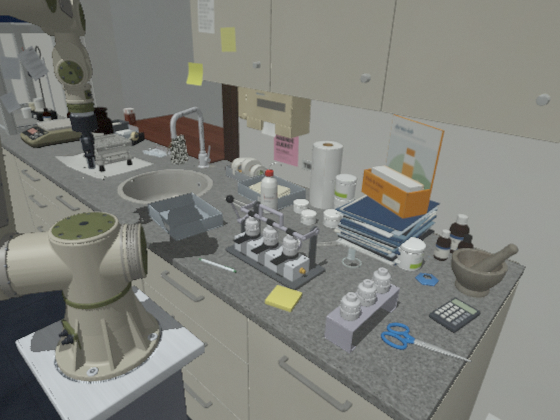

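View pics/top0.png

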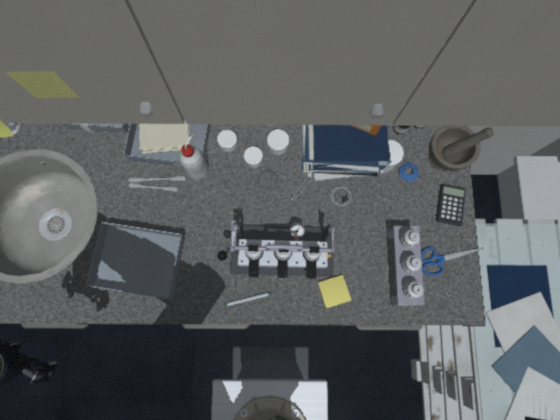

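```bash
cat >> h.py <<'E'
from scipy.spatial.transform import Rotation as Rn
from scipy.optimize import least_squares
def RT(c):
    m=camera_model(c); q=m['rotation']; return m,Rn.from_quat([q[1],q[2],q[3],q[0]]).as_matrix(),np.array(m['xyz'])
def proj(c,P):
    m,R,t=RT(c); p=(np.atleast_2d(P)-t)@R; return np.c_[m['fx']*p[:,0]/p[:,2]+m['cx'],m['fy']*p[:,1]/p[:,2]+m['cy']]
def onz(c,uv,z):
    m,R,t=RT(c); uv=np.atleast_2d(uv).astype(float)
    d=np.c_[(uv[:,0]-m['cx'])/m['fx'],(uv[:,1]-m['cy'])/m['fy'],np.ones(len(uv))]@R.T
    return t+d*((z-t[2])/d[:,2])[:,None]
def zoom(f,box,k,out):
    im=cv2.imread('pics/'+f); x,y,w,h=box
    cv2.imwrite('pics/'+out,cv2.resize(im[y:y+h,x:x+w],None,fx=k,fy=k,interpolation=cv2.INTER_CUBIC))
E
python3 - <<'E'
from h import *
zoom('scene0.png',(200,180,150,110),5,'z1.png')
zoom('top0.png',(205,205,150,90),5,'z2.png')
zoom('top0.png',(370,205,100,110),5,'z3.png')
for n in['stand','rack','tray','used_1','new_1','pawl_knob','bar_handle','collar1','bar','beaker','wash_bottle']:
  for c in('scene','top'):
    try: print(n,c,[(np.round(d['extent'],1).tolist(),round(d['p'],2)) for d in find_in(c,n)][:7])
    except Exception as e: print(n,c,e)
E
```

```text
stand scene [([228.8, 195.6, 97.1, 93.3], 0.57)]
stand top [([220.7, 217.3, 113.0, 61.8], 0.66), ([404.3, 253.1, 16.9, 19.4], 0.6)]
rack scene [([326.5, 285.8, 72.8, 65.8], 0.87)]
rack top [([388.7, 226.1, 37.2, 76.9], 0.8), ([402.1, 253.7, 20.2, 20.2], 0.31)]
tray scene [([149.0, 195.2, 70.2, 41.9], 0.73)]
tray top [([87.2, 221.4, 98.8, 78.5], 0.82), ([216.5, 217.5, 118.7, 62.7], 0.57), ([277.7, 257.8, 8.5, 22.1], 0.3)]
used_1 scene [([282.4, 232.6, 18.9, 21.5], 0.79), ([248.1, 215.8, 9.9, 21.0], 0.72), ([263.1, 221.4, 18.6, 23.6], 0.61)]
used_1 top [([248.7, 241.7, 11.2, 13.8], 0.66), ([306.8, 249.2, 11.9, 11.6], 0.59), ([218.0, 218.5, 118.5, 62.8], 0.16)]
new_1 scene [([355.9, 278.5, 20.5, 24.7], 0.87), ([341.7, 289.9, 20.8, 32.3], 0.85), ([372.4, 268.8, 19.2, 25.8], 0.69), ([270.8, 253.6, 25.2, 13.1], 0.66), ([226.0, 196.4, 26.6, 23.6], 0.48)]
new_1 top [([400.3, 226.9, 19.5, 17.1], 0.78), ([405.0, 280.3, 18.7, 17.6], 0.75), ([403.1, 255.8, 17.1, 16.2], 0.51)]
pawl_knob scene [([228.3, 196.0, 20.4, 26.1], 0.68), ([149.5, 193.3, 72.5, 47.3], 0.62), ([270.8, 254.8, 26.2, 10.7], 0.53)]
pawl_knob top [([216.3, 230.6, 18.9, 26.9], 0.47)]
bar_handle scene [([242.4, 200.2, 77.2, 40.4], 0.77)]
bar_handle top [([231.9, 215.0, 104.1, 38.3], 0.92), ([247.8, 243.4, 16.1, 15.9], 0.71), ([215.0, 229.5, 22.2, 26.3], 0.57)]
collar1 scene [([234.1, 229.0, 28.8, 14.2], 0.61), ([272.3, 254.4, 27.8, 9.4], 0.56)]
collar1 top [([303.6, 256.8, 14.0, 21.3], 0.69), ([276.8, 260.9, 13.0, 18.1], 0.68), ([248.5, 256.6, 11.5, 22.1], 0.5)]
bar scene [([241.1, 204.1, 79.1, 37.7], 0.64), ([226.1, 192.4, 23.8, 31.4], 0.4)]
bar top [([231.4, 217.5, 105.1, 36.0], 0.66)]
beaker scene []
beaker top [([400.1, 227.0, 19.7, 20.3], 0.41), ([247.5, 257.2, 12.3, 20.2], 0.25)]
wash_bottle scene [([259.6, 168.8, 23.3, 45.8], 0.61), ([228.5, 195.4, 97.0, 94.9], 0.55)]
wash_bottle top [([181.2, 135.2, 26.1, 42.4], 0.76), ([249.5, 240.4, 10.3, 16.0], 0.49)]
```

View pics/z1.png

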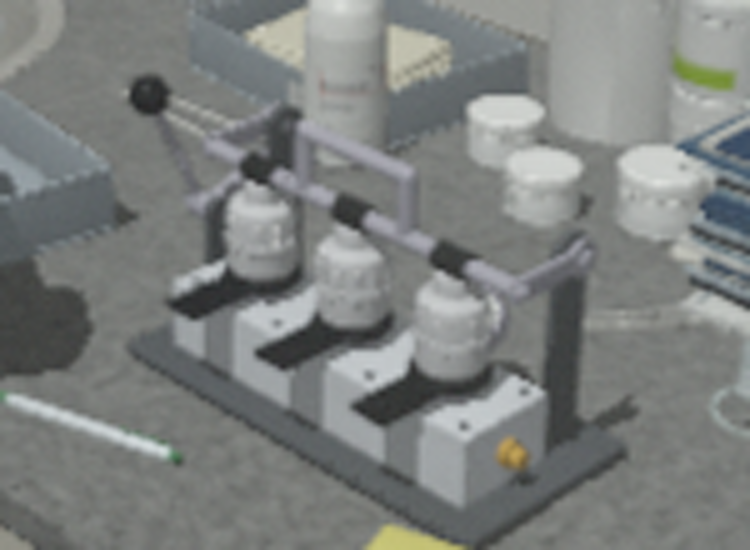

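View pics/z2.png

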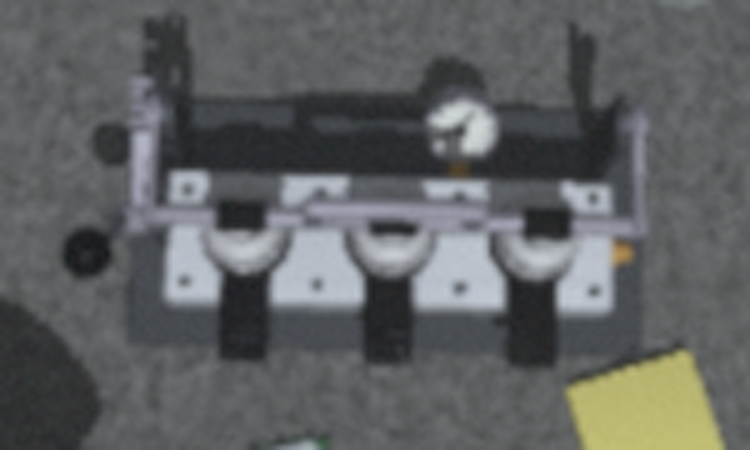

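View pics/z3.png

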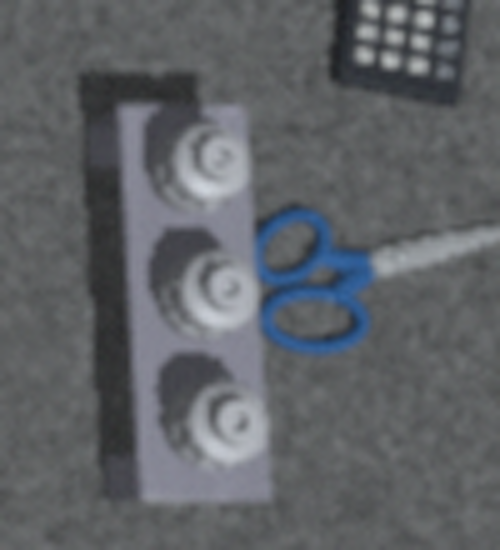

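```bash
cat > fit.py <<'E'
from h import *
def mean2(c,a,o): return np.array(a,float)/5+np.array(o)-0.4
o_t=(205,205);o_s=(200,180)
# (cam, uv, kind, local fn of pitch, weight)
obs=[]
for i,(a,b) in enumerate([((220,358),(265,360)),((366,362),(411,362)),((508,364),(556,366))]):
    k=1-i
    for p,s in((a,1),(b,-1)):
        obs.append(('top',mean2(0,p,o_t),lambda pt,k=k,s=s:(-.07,k*pt+s*.014,.071),(1,1)))
for i,(a,b) in enumerate([((167,300),(202,319)),((256,352),(290,370)),((352,405),(388,424))]):
    k=1-i
    for p,s in((a,1),(b,-1)):
        obs.append(('scene',mean2(0,p,o_s),lambda pt,k=k,s=s:(-.07,k*pt+s*.014,.071),(1,1)))
# housing bottom? handle outer ends
for p,s in(((305,211),1),((487,217),-1)): obs.append(('top',mean2(0,p,o_t),lambda pt,s=s:(0,s*.042,.181),(.5,1)))
for p,s in(((300,128),1),((411,175),-1)): obs.append(('scene',mean2(0,p,o_s),lambda pt,s=s:(0,s*.042,.181),(.5,1)))
def res(v):
    x,y,a,pt=v; r=[]
    R=Rn.from_euler('z',a).as_matrix()
    for c,uv,f,w in obs:
        P=R@np.array(f(pt))+[x,y,0]; r.append((proj(c,P)[0]-uv)*w)
    return np.concatenate(r)
s=least_squares(res,[.27,0,0,.08],loss='soft_l1'); print(s.x,np.rad2deg(s.x[2])); print(np.round(res(s.x).reshape(-1,2),1).tolist())
x,y,a,pt=s.x
# rack
c=np.array([(118,107),(245,105),(272,495),(140,500)])/5+(370,205)-.4
P=onz('top',c,.066); print('rack corners',P.round(4).tolist(),P.mean(0).round(4))
h=np.array([(222,157),(232,288),(237,420)])/5+(370,205)-.4
print('hubs',onz('top',h,.124).round(4).tolist())
E
python3 fit.py
```

```text
[ 0.50000217 -0.03480633 -0.01583148  0.07975236] -0.907076754561324
[[0.3, 0.2], [1.5, -0.0], [0.0, -0.0], [1.2, 0.2], [0.6, 0.2], [1.1, 0.0], [-0.5, -0.3], [-1.5, -0.7], [-0.6, -0.9], [-0.9, -0.8], [-0.6, -0.8], [-0.6, -0.6], [1.1, -1.0], [-0.5, -1.5], [0.6, 0.2], [-0.2, -0.1]]
rack corners [[0.5763, -0.3475, 0.066], [0.5778, -0.4199, 0.066], [0.3605, -0.4195, 0.066], [0.3574, -0.3471, 0.066]] [ 0.468  -0.3835  0.066 ]
hubs [[0.5377, -0.3844, 0.124], [0.4673, -0.3849, 0.124], [0.3983, -0.3828, 0.124]]
```

```bash
cat > ov.py <<'E'
from h import *
import sys
def overlay(c,f,box,k,out,x,y,a,pt=.08,bar=0):
    im=cv2.imread('pics/'+f); X,Y,w,h=box
    im=cv2.resize(im[Y:Y+h,X:X+w],None,fx=k,fy=k,interpolation=cv2.INTER_CUBIC)
    R=Rn.from_euler('z',a).as_matrix()
    def T(P): return np.round(((proj(c,np.atleast_2d(P)@R.T+[x,y,0])-[X,Y]+.5)*k-.5)*16).astype(int)
    def poly(P,col,cl=True): cv2.polylines(im,[T(P).reshape(-1,1,2)],cl,col,1,cv2.LINE_AA,4)
    t=np.linspace(0,2*np.pi,40)
    for i in(-1,0,1):
        for z,r,col in((.132,.011,(0,0,255)),(.12,.022,(0,255,0)),(.074,.022,(255,0,0))):
            poly(np.c_[r*np.cos(t),i*pt+r*np.sin(t),0*t+z],col)
        poly([(-.07,i*pt-.014,.071),(-.07,i*pt+.014,.071),(-.025,i*pt+.014,.071),(-.025,i*pt-.014,.071)],(0,255,255))
    def bp(r,th): return .055+r*np.cos(th-bar),.141+r*np.sin(th-bar)
    bx,bz=bp(.055,np.pi); hx,hz=bp(.068,2.513)
    poly([(bx,.128,bz),(bx,-.128,bz)],(255,0,255),False); poly([(hx,.042,hz),(hx,-.042,hz)],(255,0,255),False)
    cv2.imwrite('pics/'+out,im)
if __name__=='__main__':
    v=[float(q) for q in sys.argv[1:5]]
    overlay('scene','scene0.png',(200,180,150,110),5,sys.argv[5]+'s.png',*v)
    overlay('top','top0.png',(205,205,150,90),5,sys.argv[5]+'t.png',*v)
E
python3 ov.py .5 -.0348 -.012 .08 ova
```

```text
(no output)
```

View pics/ovas.png

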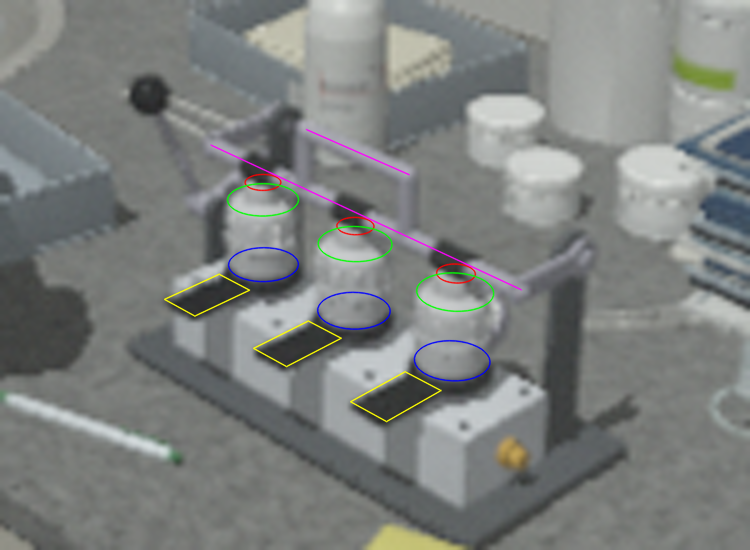

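View pics/ovat.png

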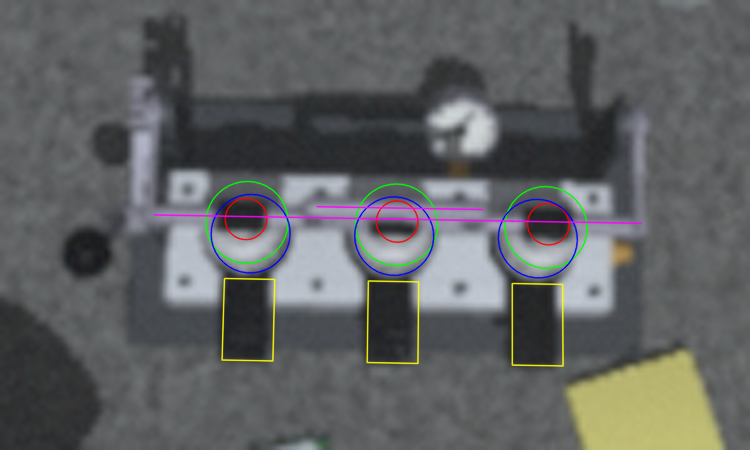

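```bash
cat >> h.py <<'E'
D=np.array([[0,0,1],[0,1,0],[-1,0,0]],float) # columns tool x,y,z in world
def cur():
    s=get_state(); q=s['orientation']; return np.array(s['tcp_pos']),Rn.from_quat([q[1],q[2],q[3],q[0]]),s
def turn(Rt):
    p,R,s=cur(); return np.rad2deg((R.inv()*Rn.from_matrix(Rt)).as_rotvec())
E
python3 - <<'E'
from h import *
import workcell
print([n for n in dir(workcell) if not n.startswith('_')])
try: print(hold_point_z)
except Exception as e: print(e)
p,R,s=cur(); print(R.as_matrix().round(3)); 
for a in(0,-.9):
  M=Rn.from_euler('z',a,degrees=True).as_matrix()@D; print(turn(M)); 
# knob
for a in (-.3,-.35,-.4): 
    x=.005+.088*np.sin(a);z=.092+.088*np.cos(a); P=Rn.from_euler('z',-.012).apply([x,.156,z])+[.5,-.0348,0]; print(a,P,(proj('scene',P)-[200,180])*5,(proj('top',P)-205)*5)
# tray corners
E
```

```text
['MotionError', 'camera_model', 'find_in', 'get_state', 'hand_in', 'hold_point_z', 'read_camera', 'silhouettes']
0.0187
[[ 0.     0.416  0.909]
 [ 0.     0.909 -0.416]
 [-1.     0.    -0.   ]]
[-2.45705582e+01  9.24301646e-04 -4.26593716e-03]
[-2.36705582e+01  8.90276698e-04 -4.27070389e-03]
-0.3 [0.48086769 0.12144083 0.17606961] [[152.17368661  87.99937656]] [[ 88.40863911 242.87056929]]
-0.35 [0.47669876 0.12149086 0.1746648 ] [[147.11769631  91.93068026]] [[ 88.38245324 251.42085722]]
-0.4 [0.47260525 0.12153999 0.17305337] [[142.14823819  96.14401945]] [[ 88.41098996 259.86302449]]
```

Emit:
{"api": "step_arm", "payload": {"targets": [[[-8.2, 0, 0], [0, 0, 0], 0], [[-8.2, 0, 0], [0, 0, 0], 0], [[-8.2, 0, 0], [0, 0, 0], 0], [[0, 0, 0], [0, -4, 2], 0], [[0, 0, 0], [0, -4, 2], 0], [[0, 0, 0], [0, -4, 2], 0], [[0, 0, 0], [0, -4, 2], 0], [[0, 0, 0], [0, -4, 2], 0], [[0, 0, 0], [0, -4, 2], 0], [[0, 0, 0], [0, -4, 2], 0]]}}

```text
clock: 2.2
tcp_pos: [0.3798, 0.2415, 0.2316]
orientation: [0.707, -0.0, 0.707, 0.0]
wrist_force: [1.3, 0.9, 0.7]
finger_gap: 0.0002
```

Emit:
{"api": "step_arm", "payload": {"targets": [[[0, 0, 0], [0, -3, 1.2], 0], [[0, 0, 0], [0, -3, 1.2], 0], [[0, 0, 0], [0, -3, 1.2], 0], [[0, 0, 0], [0, -2.4, 1.2], 0], [[0, 0, 0], [2.2, 0, 0], 0], [[0, 0, 0], [2.2, 0, 0], 0], [[0, 0, 0], [2, 0, 0], 0], [[0, 0, 0], [0, 0, 0], 0], [[0, 0, 0], [0, 0, 0], 0], [[0, 0, 0], [0, 0, 0], 0]]}}

```text
clock: 3.2
tcp_pos: [0.4281, 0.1293, 0.1685]
orientation: [0.708, -0.0, 0.706, 0.0]
wrist_force: [0.3, -0.4, 0.4]
finger_gap: -0.0001
```

Run:
```python
from h import *
p,R,s=cur(); print(p,s['wrist_force'])
for c in('scene','top'):
    snap(c,c+'1.png'); u=proj(c,p)[0]; print(c,u)
    b=(int(u[0])-60,int(u[1])-45,120,90); print(b); zoom(c+'1.png',b,6,c+'1z.png')
```

```text
[0.42811681 0.12927311 0.16851476] [ 0.26702336 -0.3587773   0.35715651]
scene [215.71449399 204.01223754]
(155, 159, 120, 90)
top [219.27909788 274.76954143]
(159, 229, 120, 90)
```

View pics/scene1z.png

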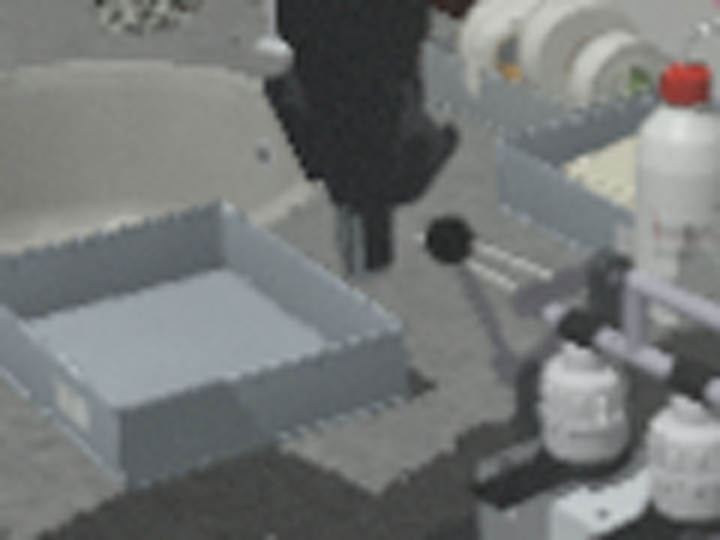

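View pics/top1z.png

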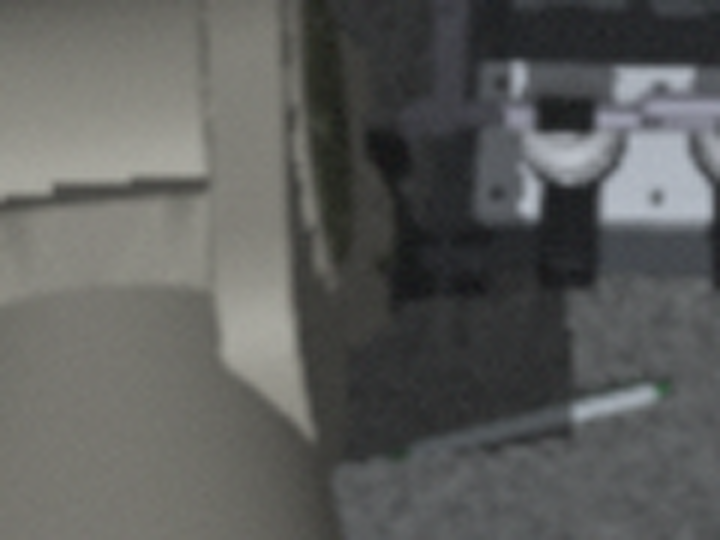

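Emit:
{"api": "step_arm", "payload": {"targets": [[[0, 0, 0], [0, 0, 1], 0], [[0, 0, 0], [0, 0, 1], 0], [[0, 0, 0], [0, 0, 1], 0], [[0, 0, 0], [0, 0, 1], 0], [[0, 0, 0], [0, 0, 1], 0], [[0, 0, 0], [0, 0, 1], 0], [[0, 0, 0], [0, 0, 1], 0], [[0, 0, 0], [0, 0, 1], 0], [[0, 0, 0], [0, 0, -2], 0], [[0, 0, 0], [0, 0, -4], 0]]}}

```text
clock: 4.3
tcp_pos: [0.4499, 0.1289, 0.1671]
orientation: [0.708, 0.0, 0.706, -0.0]
wrist_force: [-0.1, 0.4, 1.1]
finger_gap: 0.0002
```

Emit:
{"api": "step_arm", "payload": {"targets": [[[0, 0, 0], [-2, 0, -0.5], 0], [[0, 0, 0], [-2, -1, -0.5], 0], [[0, 0, 0], [0, -4, 0], 0], [[0, 0, 0], [0, -4, 0], 0], [[0, 0, 0], [0, -4, 0], 0], [[0, 0, 0], [0, -3.4, 0], 0], [[0, 0, 0], [1.5, 0, 0], 0], [[0, 0, 0], [1.6, 0, 0], 0], [[0, 0, 0], [0, 0, 0], 0], [[0, 0, 0], [0, 0, 0], 0]]}}

```text
clock: 5.3
tcp_pos: [0.4375, -0.0349, 0.1765]
orientation: [0.707, -0.0, 0.707, 0.0]
wrist_force: [-0.6, -0.2, 0.5]
finger_gap: 0.0001
```

Run:
```python
from h import *
p,R,s=cur(); print(p,s['wrist_force'])
snap('scene','s2.png'); print(proj('scene',p)); zoom('s2.png',(190,160,150,110),5,'s2z.png')
```

```text
[ 0.43747968 -0.03491796  0.17645034] [-0.63892106 -0.21182707  0.54554203]
[[255.48404952 218.07763181]]
```

View pics/s2z.png

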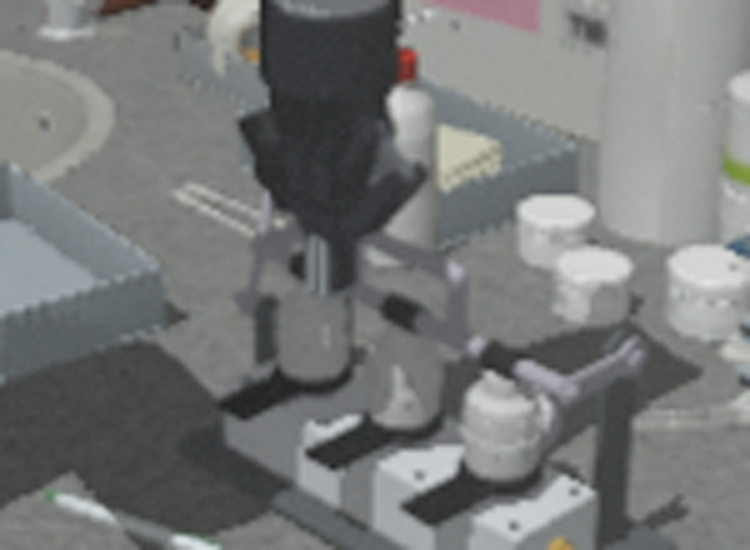

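Emit:
{"api": "step_arm", "payload": {"targets": [[[0, 0, 0], [0.1, 0, 1.5], 0], [[0, 0, 0], [0.1, 0, 1.5], 0], [[0, 0, 0], [0.1, 0, 1.5], 0], [[0, 0, 0], [-0.5, 0, 0.6], 0], [[0, 0, 0], [-0.5, 0, 0.6], 0], [[0, 0, 0], [-0.5, 0, 0.6], 0], [[0, 0, 0], [-0.5, 0, 0.6], 0], [[0, 0, 0], [-0.15, 0, 0.6], 0], [[0, 0, 0], [-0.15, 0, 0.6], 0], [[0, 0, 0], [-0.15, 0, 0.6], 0]]}}

```text
clock: 6.35
tcp_pos: [0.5247, -0.0346, 0.1986]
orientation: [0.707, -0.0, 0.707, 0.0]
wrist_force: [-3.3, 0.1, 2.3]
finger_gap: 0.0001
```

Run:
```python
from h import *
p,R,s=cur(); print(p,s['wrist_force'])
snap('scene','s3.png'); print(proj('scene',p)); zoom('s3.png',(190,160,150,110),5,'s3z.png')
```

```text
[ 0.52473233 -0.03462684  0.19863982] [-3.31678657  0.07602617  2.29576113]
[[276.7090809  201.82731362]]
```

View pics/s3z.png

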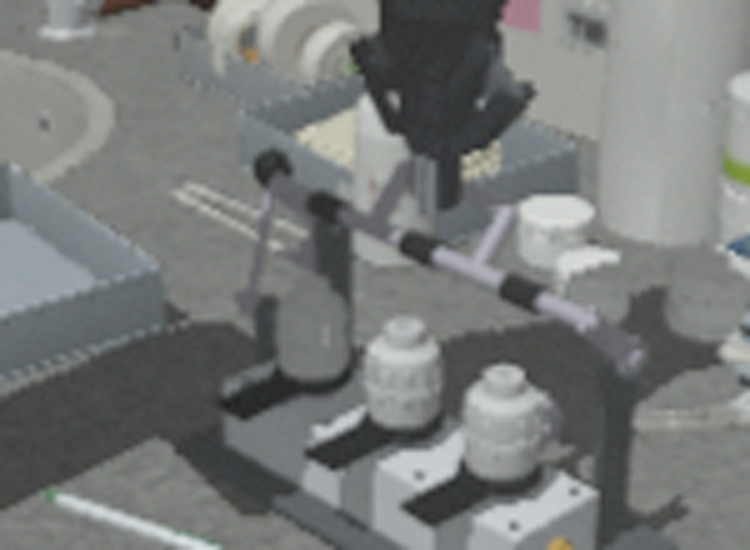

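The bar is rising ahead of the finger (handle around (440,200) in the zoom, the rod at about 45° up) and the pawl is clear to the rear. I'll carry on.

Emit:
{"api": "step_arm", "payload": {"targets": [[[0, 0, 0], [-0.1, 0, 0.65], 0], [[0, 0, 0], [-0.1, 0, 0.65], 0], [[0, 0, 0], [0.1, 0, 0.6], 0], [[0, 0, 0], [0.1, 0, 0.6], 0], [[0, 0, 0], [0.1, 0, 0.6], 0], [[0, 0, 0], [0.1, 0, 0.6], 0], [[0, 0, 0], [0.1, 0, 0.6], 0], [[0, 0, 0], [0.1, 0, 0.6], 0], [[0, 0, 0], [0, 0, 0.5], 0], [[0, 0, 0], [0, 0, 0], 0]]}}

```text
clock: 7.4
tcp_pos: [0.5796, -0.0349, 0.1938]
orientation: [0.708, -0.0, 0.707, 0.0]
wrist_force: [-0.0, -0.2, 0.6]
finger_gap: 0.0002
```

Run:
```python
from h import *
p,R,s=cur(); print(p,s['wrist_force'])
snap('scene','s4.png'); print(proj('scene',p)); zoom('s4.png',(190,160,150,110),5,'s4z.png')
```

```text
[ 0.57959046 -0.03490369  0.19382273] [-0.02632172 -0.24677966  0.58764112]
[[289.05007566 198.03320475]]
```

View pics/s4z.png

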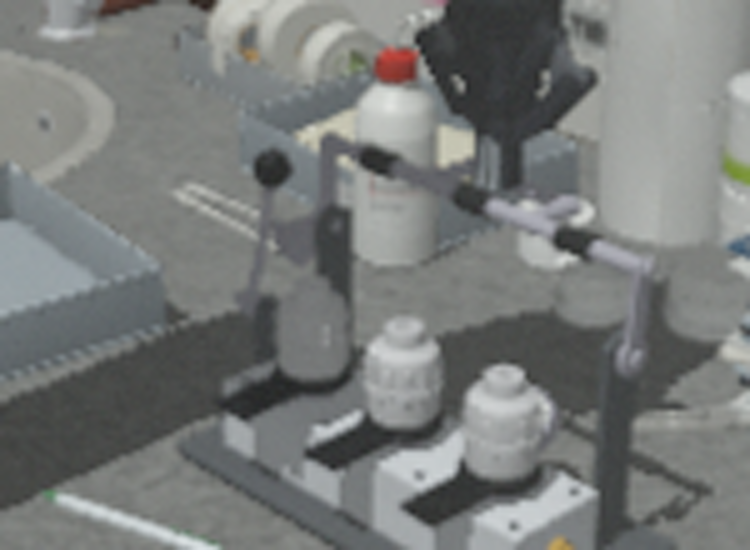

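Emit:
{"api": "step_arm", "payload": {"targets": [[[0, 0, 0], [-2, 0, 0], 0], [[0, 0, 0], [-3, 0, 0], 0], [[0, 0, 0], [-2.5, 0, 0], 0], [[0, 0, 0], [0, -1, -4.5], 0], [[0, 0, 0], [0, -2.5, -4], 0], [[0, 0, 0], [0, -2.5, -4], 0], [[0, 0, 0], [3, -2, -1.6], 0], [[0, 0, 0], [4.5, 0, 0], 0], [[0, 0, 0], [4.5, 0, 0], 0], [[0, 0, 0], [3, 0, 0], 0]]}}

```text
clock: 8.45
tcp_pos: [0.4363, -0.1148, 0.1169]
orientation: [0.707, 0.0, 0.707, -0.0]
wrist_force: [0.8, -0.3, -0.2]
finger_gap: -0.0001
```

Run:
```python
from h import *
p,R,s=cur(); print(p,s['wrist_force'])
snap('scene','s5.png'); print(proj('scene',p)); zoom('s5.png',(190,160,150,120),5,'s5z.png')
```

```text
[ 0.43629567 -0.11479655  0.1169118 ] [ 0.7748933  -0.33903599 -0.22538508]
[[275.52027473 246.86289492]]
```

View pics/s5z.png

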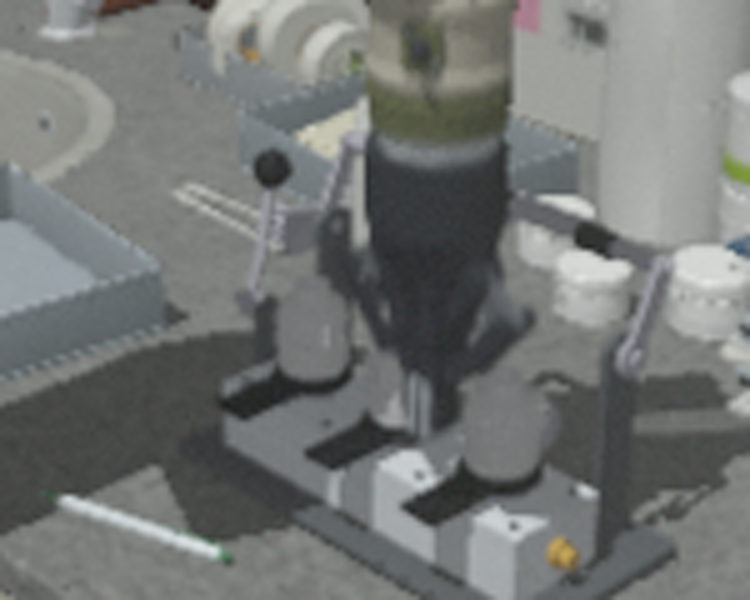

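Emit:
{"api": "step_arm", "payload": {"targets": [[[0, 0, 0], [2.5, 0, 0.3], 0], [[0, 0, 0], [1.5, 0, 0], 0], [[0, 0, 0], [0.5, 0, 0], 0], [[0, 0, 0], [0.3, 0, 0], 0], [[0, 0, 0], [0.3, 0, 0], 0], [[0, 0, 0], [0.2, 0, 0], 0], [[0, 0, 0], [0.1, 0, 0], 0], [[0, 0, 0], [0, 0, 0], 0], [[0, 0, 0], [0, 0, 0], 0], [[0, 0, 0], [0, 0, 0], 0]]}}

```text
clock: 9.5
tcp_pos: [0.4411, -0.1151, 0.0652]
orientation: [0.708, -0.0, 0.707, 0.0]
wrist_force: [-0.0, 0.9, 5.1]
finger_gap: 0.0002
```

Run:
```python
from h import *
p,R,s=cur(); print(p,s['wrist_force'])
snap('scene','s6.png'); print(proj('scene',p)); zoom('s6.png',(190,160,150,120),5,'s6z.png')
```

```text
[ 0.44108329 -0.11514796  0.06522476] [-2.94424196e-03  9.47850659e-01  5.10841934e+00]
[[276.3889663  262.02108311]]
```

View pics/s6z.png

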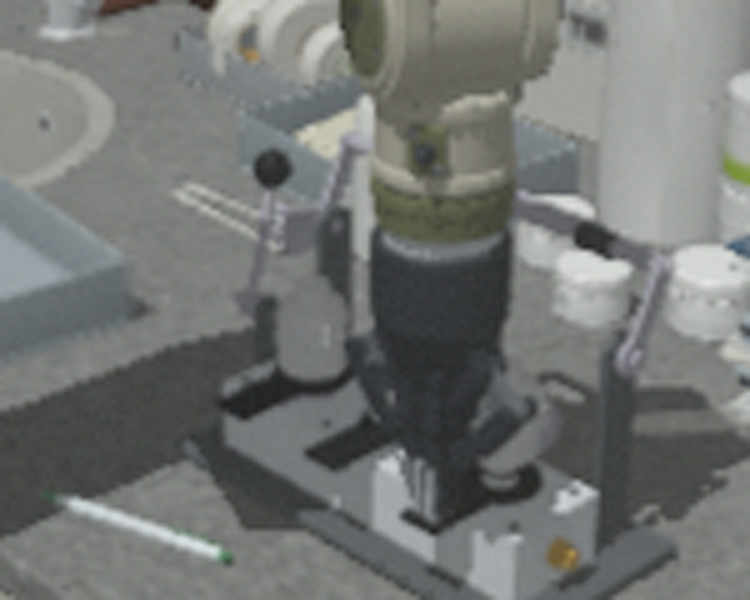

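Emit:
{"api": "step_arm", "payload": {"targets": [[[0, 0, 0], [-2, 0, -0.5], 0], [[0, 0, 0], [0, 4, 0], 0], [[0, 0, 0], [0, 4, 0.5], 0], [[0, 0, 0], [1, 0, 0], 0], [[0, 0, 0], [0.5, 0, 0], 0], [[0, 0, 0], [0.3, 0, 0], 0], [[0, 0, 0], [0.3, 0, 0], 0], [[0, 0, 0], [0, 0, 0], 0], [[0, 0, 0], [0, 0, 0], 0], [[0, 0, 0], [-2.1, 0, 0], 0]]}}

```text
clock: 10.55
tcp_pos: [0.4385, -0.0357, 0.0829]
orientation: [0.706, 0.001, 0.709, -0.0]
wrist_force: [-0.5, -0.6, 0.8]
finger_gap: -0.0002
```

Emit:
{"api": "step_arm", "payload": {"targets": [[[0, 0, 0], [0, 4, -0.5], 0], [[0, 0, 0], [0, 4, 0.6], 0], [[0, 0, 0], [0.8, 0, 0], 0], [[0, 0, 0], [0.7, 0, 0], 0], [[0, 0, 0], [0.3, 0, 0], 0], [[0, 0, 0], [0.3, 0, 0], 0], [[0, 0, 0], [0, 0, 0], 0], [[0, 0, 0], [0, 0, 0], 0], [[0, 0, 0], [-2, 0, -1], 0], [[0, 0, 0], [-3, 0, -4], 0]]}}

```text
clock: 11.55
tcp_pos: [0.393, 0.0433, 0.1132]
orientation: [0.707, 0.0, 0.707, -0.001]
wrist_force: [-0.2, -0.0, 0.8]
finger_gap: -0.0002
```

Run:
```python
from h import *
p,R,s=cur(); print(p,s['wrist_force'])
snap('scene','s7.png'); print(proj('scene',p)); zoom('s7.png',(190,160,150,120),5,'s7z.png')
```

```text
[0.39301918 0.04329623 0.11320653] [-0.1939849  -0.04403207  0.84958286]
[[225.94942108 233.53778649]]
```

View pics/s7z.png

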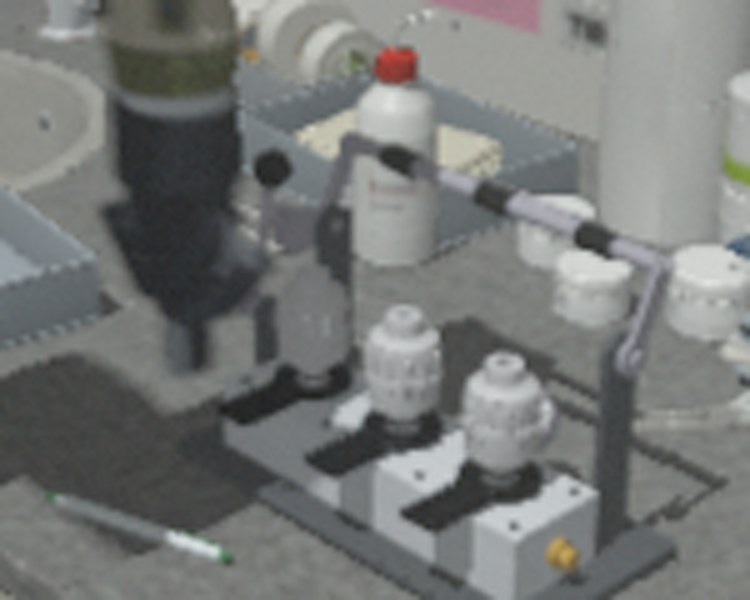

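Run:
```python
from h import *
R=Rn.from_euler('z',-.012)
for n,y in((2,0),(3,-.08)):
    for z in(.140,.082+.0):
        P=R.apply([0,y,z])+[.5,-.0348,0]; print(n,z,(proj('scene',P)[0]-[190,160]+.5)*5)
print([ (d['extent'],d['p']) for d in find_in('scene','tray')])
snap('top','t7.png'); print([ (d['extent'],d['p']) for d in find_in('top','tray')])
zoom('t7.png',(60,190,290,120),2.7,'t7z.png')
```

```text
2 0.14 [405.62114485 314.03464819]
2 0.082 [404.16032838 399.01642673]
3 0.14 [506.51339019 361.11939997]
3 0.082 [502.69453833 448.69608083]
[([137.7, 193.1, 70.3, 41.7], 0.87), ([229.1, 187.9, 92.9, 100.7], 0.75)]
[([180.6, 133.7, 28.2, 44.2], 0.6), ([67.5, 228.5, 102.1, 78.1], 0.57)]
```

View pics/t7z.png

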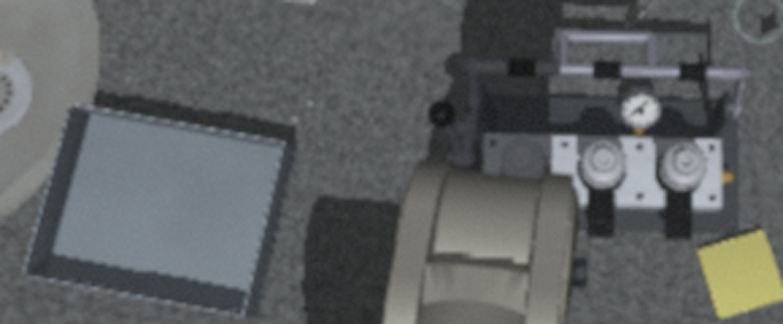

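Run:
```python
from h import *
f=lambda a:np.array(a)/2.7+[60,190]-.3
print(onz('top',f([(602,159),(683,160)]),.14).round(4))
C=onz('top',f([(72,103),(296,128),(250,318),(25,273)]),.052);print(C.round(4),C.mean(0).round(4))
zoom('t7.png',(230,180,120,100),6,'t7y.png')
```

```text
[[ 0.4995 -0.0312  0.14  ]
 [ 0.4989 -0.11    0.14  ]]
[[0.5687 0.5302 0.052 ]
 [0.5431 0.2906 0.052 ]
 [0.3463 0.326  0.052 ]
 [0.3904 0.5605 0.052 ]] [0.4621 0.4268 0.052 ]
```

View pics/t7y.png

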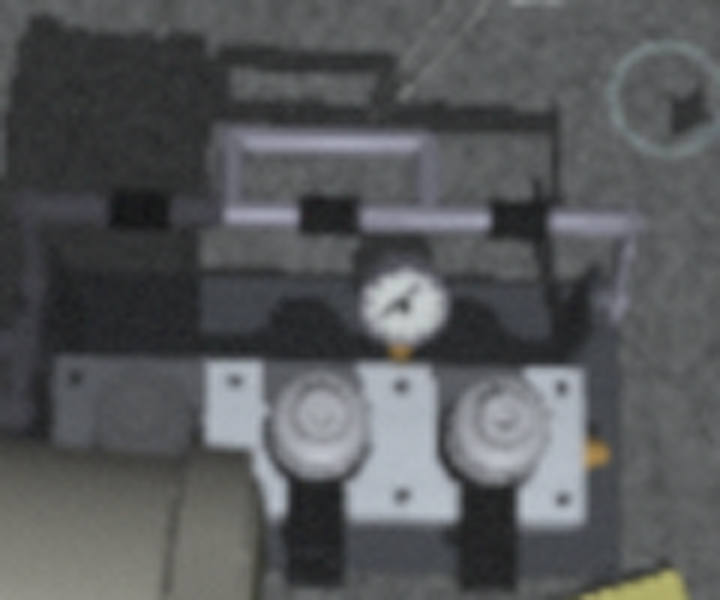

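Emit:
{"api": "step_arm", "payload": {"targets": [[[0, 0, 0], [-4, 0, 0], 6.5], [[0, 0, 0], [-4, -1, 0], 6.5], [[0, 0, 0], [-2, -4, 1.6], 6.5], [[0, 0, 0], [0, -4, 2.5], 6.5], [[0, 0, 0], [0, -4, 2.5], 6.5], [[0, 0, 0], [0, -2.6, 4], 6.5], [[0, 0, 0], [3, 0, 0], 6.5], [[0, 0, 0], [3.5, 0, 0], 6.5], [[0, 0, 0], [0, 0, 0], 6.5], [[0, 0, 0], [0, 0, 0], 6.5]], "force": 40}}

```text
clock: 12.75
tcp_pos: [0.4968, -0.1112, 0.1476]
orientation: [0.706, 0.0, 0.708, 0.0]
wrist_force: [0.6, 1.3, 0.7]
finger_gap: 0.0649
```

Run:
```python
from h import *
p,R,s=cur(); print(p,s['wrist_force'],s['finger_gap'])
snap('scene','s8.png'); print(proj('scene',p)); zoom('s8.png',(210,160,150,120),5,'s8z.png')
```

```text
[ 0.49681795 -0.11117693  0.14764918] [0.58181654 1.2667735  0.68556876] 0.06491479008828266
[[289.42476116 229.18278902]]
```

View pics/s8z.png

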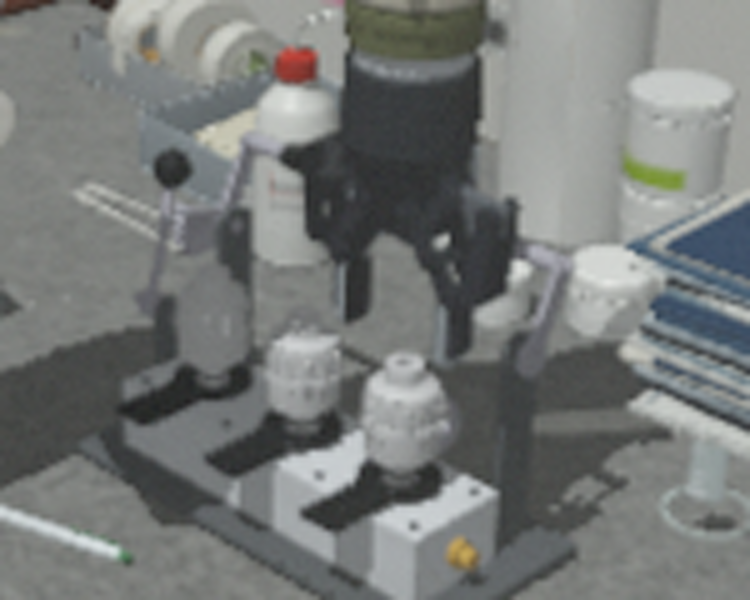

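Emit:
{"api": "step_arm", "payload": {"targets": [[[0, 0, 0], [2.5, -0.1, 0.2], 6.5], [[0, 0, 0], [2.5, 0, 0], 6.5], [[0, 0, 0], [1.4, 0, 0], 6.5], [[0, 0, 0], [0, 0, 0], 6.5], [[0, 0, 0], [0, 0, 0], 4.0], [[0, 0, 0], [0, 0, 0], 4.0], [[0, 0, 0], [0, 0, 0], 4.0], [[0, 0, 0], [0, 0, 0], 4.0], [[0, 0, 0], [0, 0, 0], 4.0], [[0, 0, 0], [0, 0, 0], 4.0]], "force": 30}}

```text
clock: 13.8
tcp_pos: [0.5005, -0.1127, 0.0857]
orientation: [0.708, -0.001, 0.706, -0.0]
wrist_force: [0.9, -3.6, 4.7]
finger_gap: 0.0432
```

Run:
```python
from h import *
p,R,s=cur(); print(p,s['wrist_force'],s['ft_torque'],s['finger_gap'])
```

```text
[ 0.50046409 -0.11266799  0.08568667] [ 0.94224133 -3.64993217  4.74419195] [-0.90610201 -0.27620167 -0.01698689] 0.04324714374563686
```

Emit:
{"api": "step_arm", "payload": {"targets": [[[0, 0, 0], [0, -0.1, 0], 4.0], [[0, 0, 0], [0, 0, 0], 4.0], [[0, 0, 0], [0, 0, 0], 4.0], [[0, 0, 0], [0, -0.1, 0], 4.0], [[0, 0, 0], [0, 0, 0], 4.0], [[0, 0, 0], [0, 0, 0], 4.0], [[0, 0, 0], [0, 0, 0], 4.0], [[0, 0, 0], [0, 0, 0], 4.0], [[0, 0, 0], [0, 0, 0], 4.0], [[0, 0, 0], [0, 0, 0], 4.0]]}}

```text
clock: 14.8
tcp_pos: [0.4999, -0.1132, 0.0849]
orientation: [0.708, 0.0, 0.707, 0.001]
wrist_force: [2.8, 1.1, 4.8]
finger_gap: 0.0434
```

Emit:
{"api": "step_arm", "payload": {"targets": [[[0, 0, 0], [-0.5, 0.1, 0], 4.0], [[0, 0, 0], [-0.8, 0, 0], 4.0], [[0, 0, 0], [-1, 0, 0], 4.0], [[0, 0, 0], [-2, 0, 0], 4.0], [[0, 0, 0], [-2, 0, 0], 4.0], [[0, 0, 0], [-3, 0, 0], 4.0], [[0, 0, 0], [-3, 0, 0], 4.0], [[0, 0, 0], [-4, 0, 0], 4.0], [[0, 0, 0], [-1, 0, 0], 4.0], [[0, 0, 0], [0, 0, 0], 4.0]]}}

```text
clock: 15.8
tcp_pos: [0.4997, -0.1128, 0.26]
orientation: [0.708, -0.0, 0.706, 0.0]
wrist_force: [0.4, -0.1, -0.7]
finger_gap: 0.0434
```

Run:
```python
from h import *
p,R,s=cur(); print(p,s['wrist_force'],s['finger_gap'])
snap('scene','s9.png'); snap('top','t9.png');print(proj('scene',p)); zoom('s9.png',(200,110,160,160),4,'s9z.png');zoom('t9.png',(60,200,160,130),4,'t9z.png')
```

```text
[ 0.49973174 -0.11281526  0.25996177] [ 0.43762296 -0.07270393 -0.68123416] 0.04344463153538475
[[292.11385694 192.49987496]]
```

View pics/s9z.png

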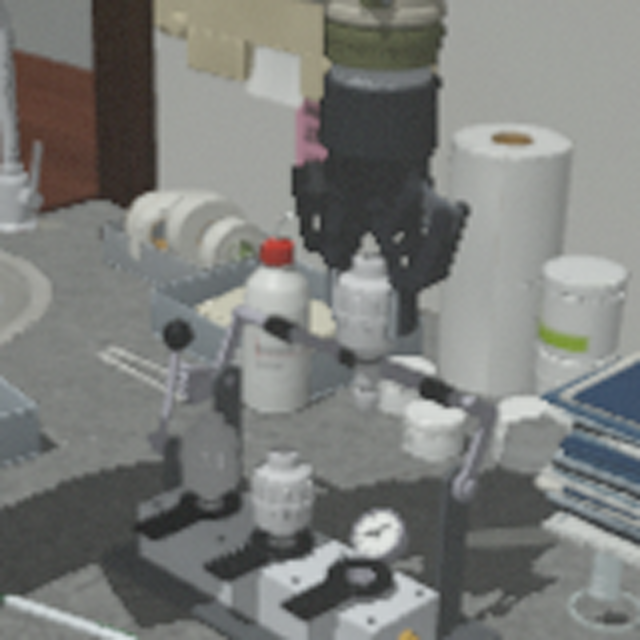

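View pics/t9z.png

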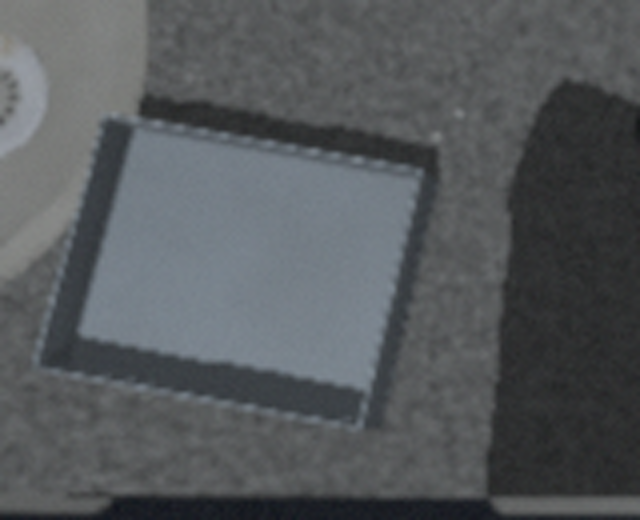

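```bash
cat > tray.py <<'E'
from h import *
def fit_tray(px):
    W=onz('top',px,.052)[:,:2]; L=np.array([(.0925,.1175),(.0925,-.1175),(-.0925,-.1175),(-.0925,.1175)])
    mw=W.mean(0); H=(L).T@(W-mw); a=np.arctan2(H[0,1]-H[1,0],H[0,0]+H[1,1]); 
    R=np.array([[np.cos(a),-np.sin(a)],[np.sin(a),np.cos(a)]]); print('tray',mw.round(4),np.rad2deg(a).round(1),'res mm',((W-mw-L@R.T)*1000).round(1).tolist()); return mw,R
if __name__=='__main__':
    m,R=fit_tray(np.array([(105,115),(437,155),(370,430),(38,366)])/4+[60,200]-.4)
    for y in(.07,0,-.07): print(y,m+R@[.05,y])
E
python3 tray.py
```

```text
tray [0.4609 0.4275] -8.9 res mm [[-3.3, 2.3], [5.4, -5.3], [-4.0, 0.9], [1.9, 2.1]]
0.07 [0.52116472 0.4888885 ]
0 [0.5103169  0.41973414]
-0.07 [0.49946908 0.35057979]
```

Emit:
{"api": "step_arm", "payload": {"targets": [[[0, 0, 0], [0, 4.6, 0], 4.0], [[0, 0, 0], [0, 4.6, 0], 4.0], [[0, 0, 0], [0, 4.6, 0], 4.0], [[0, 0, 0], [0, 4.6, 0], 4.0], [[0, 0, 0], [0, 4.6, 0], 4.0], [[0, 0, 0], [0, 4.6, 0], 4.0], [[0, 0, 0], [0, 4.6, 0], 4.0], [[0, 0, 0], [0, 4.6, 0], 4.0], [[0, 0, 0], [0, 4.6, 0], 4.0], [[0, 0, 0], [0, 4.6, 0], 4.0]]}}

```text
clock: 16.9
tcp_pos: [0.4976, 0.3485, 0.2554]
orientation: [0.706, -0.001, 0.708, -0.0]
wrist_force: [0.7, -0.2, -0.4]
finger_gap: 0.0436
```

Emit:
{"api": "step_arm", "payload": {"targets": [[[0, 0, 0], [0, 4.6, -0.5], 4.0], [[0, 0, 0], [0, 4.6, -0.5], 4.0], [[0, 0, 0], [0, 4.6, -0.5], 4.0], [[0, -8, 0], [1, 0, 0], 4.0], [[0, -8, 0], [1, 0, 0], 4.0], [[0, -8, 0], [1, 0, 0], 4.0], [[0, -8, 0], [1, 0, 0], 4.0], [[0, -8, 0], [1, 0, 0], 4.0], [[0, 0, 0], [0, 0, 0], 4.0], [[0, 0, 0], [0, 0, 0], 4.0]]}}

```text
clock: 17.9
tcp_pos: [0.4956, 0.4839, 0.2078]
orientation: [0.905, -0.002, 0.426, -0.0]
wrist_force: [0.4, 0.4, -0.4]
finger_gap: 0.0434
```

```bash
cat > go.py <<'E'
from h import *
import sys
# remaining shift in tool axes (cm) to a world target
p,R,s=cur(); t=np.array([float(q) for q in sys.argv[1:4]])
print('p',p.round(4),'f',s['wrist_force'].round(2),'gap',round(s['finger_gap'],4),'tool shift cm',(R.inv().apply(t-p)*100).round(2),'toolx',R.as_matrix()[:,0].round(3),'toolz',R.as_matrix()[:,2].round(3),'q',s['joint_pos'].round(2))
E
python3 go.py .484 .489 .051
```

```text
p [0.4956 0.4839 0.2078] f [ 0.42  0.39 -0.39] gap 0.0434 tool shift cm [ 11.34   0.59 -10.89] toolx [ 0.638 -0.002 -0.77 ] toolz [0.77  0.004 0.638] q [ 0.87  0.24 -0.32  0.52 -0.51  0.74]
```

Emit:
{"api": "step_arm", "payload": {"targets": [[[0, 0, 0], [2.3, 0.2, -2.2], 4.0], [[0, 0, 0], [2.3, 0.2, -2.2], 4.0], [[0, 0, 0], [2.2, 0.2, -2.2], 4.0], [[0, 0, 0], [1.6, 0, -1.6], 4.0], [[0, 0, 0], [1.1, 0, -1], 4.0], [[0, 0, 0], [0.8, 0, -0.7], 4.0], [[0, 0, 0], [0.5, 0, -0.4], 4.0], [[0, 0, 0], [0.2, 0, -0.2], 4.0], [[0, 0, 0], [0, 0, 0], 4.0], [[0, 0, 0], [0, 0, 0], 4.0]]}}

```text
clock: 18.9
tcp_pos: [0.4885, 0.4917, 0.0601]
orientation: [0.906, 0.001, 0.422, 0.0]
wrist_force: [-0.2, 0.0, -0.9]
finger_gap: 0.0433
```

```bash
python3 go.py .484 .489 .051
python3 - <<'E'
from h import *
snap('scene','s10.png'); zoom('s10.png',(110,130,130,120),5,'s10z.png')
E
```

```text
p [0.4885 0.4917 0.0601] f [-0.22  0.03 -0.87] gap 0.0433 tool shift cm [ 0.4  -0.27 -0.93] toolx [ 0.643  0.001 -0.765] toolz [ 0.765 -0.001  0.643] q [ 0.89  0.42 -0.51  0.16 -0.52  0.76]
```

View pics/s10z.png

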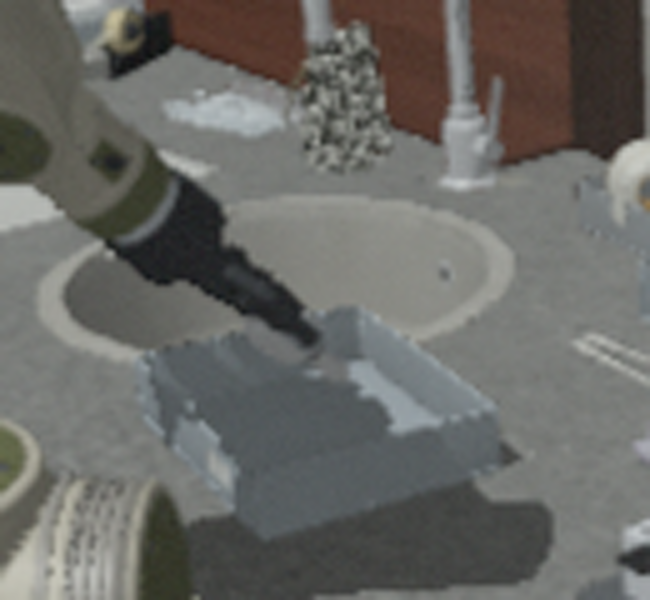

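Emit:
{"api": "step_arm", "payload": {"targets": [[[0, 0, 0], [0.4, 0, -0.4], 4.0], [[0, 0, 0], [0.3, 0, -0.3], 4.0], [[0, 0, 0], [0, 0, 0], 4.0], [[0, 0, 0], [0, 0, 0], 5.8], [[0, 0, 0], [0, 0, 0], 5.8], [[0, 0, 0], [0, 0, 0], 5.8], [[0, 0, 0], [0, 0, 0], 5.8], [[0, 0, 0], [-3, 0, 2], 5.8], [[0, 0, 0], [-3, 0, 3], 5.8], [[0, 0, 0], [-3, 0, 3], 5.8]]}}

```text
clock: 19.95
tcp_pos: [0.4899, 0.4906, 0.1697]
orientation: [0.906, -0.001, 0.423, 0.0]
wrist_force: [1.3, 1.2, -0.0]
finger_gap: 0.0581
```

```bash
python3 go.py .484 .489 .2
python3 - <<'E'
from h import *
snap('scene','s11.png'); zoom('s11.png',(110,130,130,120),5,'s11z.png')
snap('top','t11.png'); zoom('t11.png',(60,190,160,130),4,'t11z.png')
E
```

```text
p [0.4899 0.4906 0.1697] f [ 1.33  1.19 -0.03] gap 0.0581 tool shift cm [-2.7  -0.16  1.49] toolx [ 0.642 -0.001 -0.767] toolz [0.767 0.002 0.642] q [ 0.89  0.28 -0.38  0.43 -0.52  0.75]
```

View pics/s11z.png

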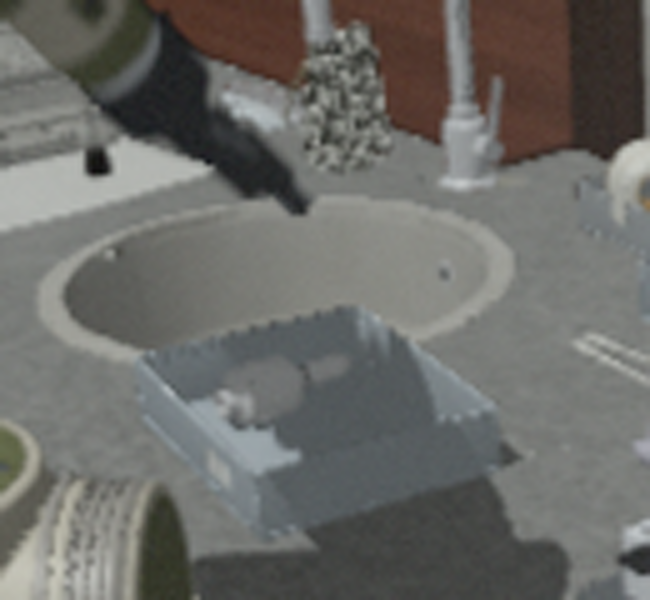

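View pics/t11z.png

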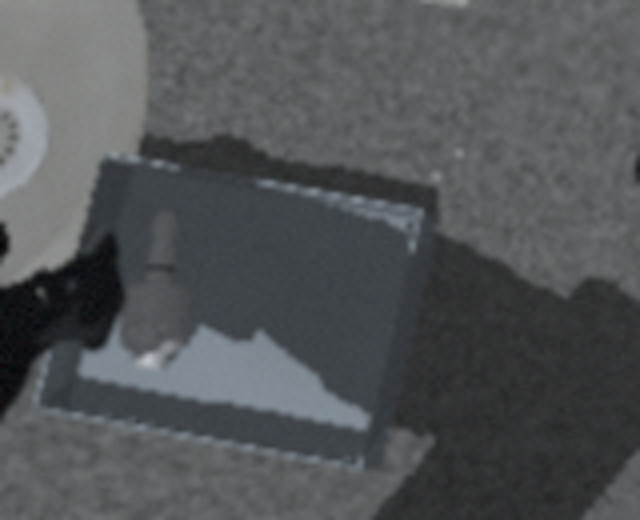

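Emit:
{"api": "step_arm", "payload": {"targets": [[[0, 8, 0], [-2, 0, 0], 6.5], [[0, 8, 0], [-2, 0, 0], 6.5], [[0, 8, 0], [-2, 0, 0], 6.5], [[0, 8, 0], [-2, -1, 0], 6.5], [[0, 8, 0], [0, -3, 0], 6.5], [[0, 0, 0], [0, -4.6, 0.5], 6.5], [[0, 0, 0], [0, -4.6, 0.5], 6.5], [[0, 0, 0], [0, -4.6, 0.5], 6.5], [[0, 0, 0], [0, -4.6, 0.5], 6.5], [[0, 0, 0], [0, -4.6, 0.5], 6.5]]}}

```text
clock: 21.05
tcp_pos: [0.4787, 0.2194, 0.2381]
orientation: [0.708, -0.0, 0.706, 0.0]
wrist_force: [1.6, 0.3, 0.8]
finger_gap: 0.0653
```

```bash
python3 go.py .4997 -.0333 .16; python3 -c "
from h import *
print(turn(D))"
```

```text
p [0.4787 0.2194 0.2381] f [1.59 0.3  0.84] gap 0.0653 tool shift cm [  7.82 -25.27   2.05] toolx [ 0.003 -0.    -1.   ] toolz [1.    0.001 0.003] q [ 0.28  0.21 -0.07  1.29 -0.    0.28]
[0.05130649 0.16800984 0.01123493]
```

Emit:
{"api": "step_arm", "payload": {"targets": [[[0, 0, 0], [0, -4.2, 0.3], 6.5], [[0, 0, 0], [0, -4.2, 0.3], 6.5], [[0, 0, 0], [0, -4.2, 0.3], 6.5], [[0, 0, 0], [0, -4.2, 0.4], 6.5], [[0, 0, 0], [0, -4.2, 0.4], 6.5], [[0, 0, 0], [0, -4.2, 0.3], 6.5], [[0, 0, 0], [2, 0, 0], 6.5], [[0, 0, 0], [2.5, 0, 0], 6.5], [[0, 0, 0], [2.5, 0, 0], 6.5], [[0, 0, 0], [0, 0, 0], 6.5]]}}

```text
clock: 22.05
tcp_pos: [0.4966, -0.0306, 0.1653]
orientation: [0.706, 0.001, 0.708, 0.001]
wrist_force: [-0.8, 0.3, 0.2]
finger_gap: 0.0652
```

```bash
python3 go.py .4997 -.0333 .084
```

```text
p [ 0.4966 -0.0306  0.1653] f [-0.81  0.3   0.22] gap 0.0652 tool shift cm [ 8.13 -0.29  0.34] toolx [-0.003  0.001 -1.   ] toolz [ 1.     0.    -0.003] q [-0.22  0.2  -0.27  1.11  0.   -0.22]
```

Emit:
{"api": "step_arm", "payload": {"targets": [[[0, 0, 0], [2.5, -0.2, 0.3], 6.5], [[0, 0, 0], [2.5, 0, 0], 6.5], [[0, 0, 0], [2, 0, 0], 6.5], [[0, 0, 0], [1.1, 0, 0], 6.5], [[0, 0, 0], [0, 0, 0], 6.5], [[0, 0, 0], [0, 0, 0], 4.0], [[0, 0, 0], [0, 0, 0], 4.0], [[0, 0, 0], [0, 0, 0], 4.0], [[0, 0, 0], [0, 0, 0], 4.0], [[0, 0, 0], [0, 0, 0], 4.0]]}}

```text
clock: 23.05
tcp_pos: [0.5034, -0.0332, 0.089]
orientation: [0.709, -0.001, 0.705, -0.0]
wrist_force: [0.1, -1.5, 4.0]
finger_gap: 0.0436
```

```bash
python3 go.py .4997 -.0333 .26
```

```text
p [ 0.5034 -0.0332  0.089 ] f [ 0.07 -1.53  3.97] gap 0.0436 tool shift cm [-17.11  -0.02  -0.28] toolx [ 0.006 -0.001 -1.   ] toolz [1.    0.001 0.006] q [-0.23  0.27 -0.39  0.91  0.   -0.23]
```

Emit:
{"api": "step_arm", "payload": {"targets": [[[0, 0, 0], [-0.5, 0, 0], 4.0], [[0, 0, 0], [-1, 0, 0], 4.0], [[0, 0, 0], [-2, 0, 0], 4.0], [[0, 0, 0], [-3, 0, 0], 4.0], [[0, 0, 0], [-4, 0, 0], 4.0], [[0, 0, 0], [-4, 0, 0], 4.0], [[0, 0, 0], [-2.5, 1, 0], 4.0], [[0, 0, 0], [0, 4, 0], 4.0], [[0, 0, 0], [0, 4.5, 0], 4.0], [[0, 0, 0], [0, 4.5, 0], 4.0]]}}

```text
clock: 24.05
tcp_pos: [0.5012, 0.1087, 0.2588]
orientation: [0.708, 0.001, 0.706, 0.0]
wrist_force: [0.3, 0.2, -0.5]
finger_gap: 0.0434
```

Emit:
{"api": "step_arm", "payload": {"targets": [[[0, 0, 0], [0, 4.5, -0.4], 4.0], [[0, 0, 0], [0, 4.5, -0.4], 4.0], [[0, 0, 0], [0, 4.5, -0.4], 4.0], [[0, 0, 0], [0, 4.5, -0.4], 4.0], [[0, 0, 0], [0, 4.5, -0.4], 4.0], [[0, 0, 0], [0, 4.5, -0.4], 4.0], [[0, 0, 0], [0, 4.5, -0.4], 4.0], [[0, -8, 0], [1, 0, 0], 4.0], [[0, -8, 0], [1, 0, 0], 4.0], [[0, -8, 0], [1, 0, 0], 4.0]]}}

```text
clock: 25.05
tcp_pos: [0.4774, 0.4234, 0.2278]
orientation: [0.84, -0.0, 0.542, 0.001]
wrist_force: [0.2, 0.1, -1.4]
finger_gap: 0.0433
```

```bash
python3 go.py .474 .42 .051;  python3 - <<'E'
from h import *
snap('scene','s12.png'); zoom('s12.png',(110,110,170,160),4,'s12z.png')
E
```

```text
p [0.4774 0.4234 0.2278] f [ 0.18  0.11 -1.37] gap 0.0433 tool shift cm [15.96 -0.34 -7.61] toolx [ 0.413  0.001 -0.911] toolz [0.911 0.002 0.413] q [ 0.73  0.2  -0.2   0.85 -0.28  0.68]
```

View pics/s12z.png

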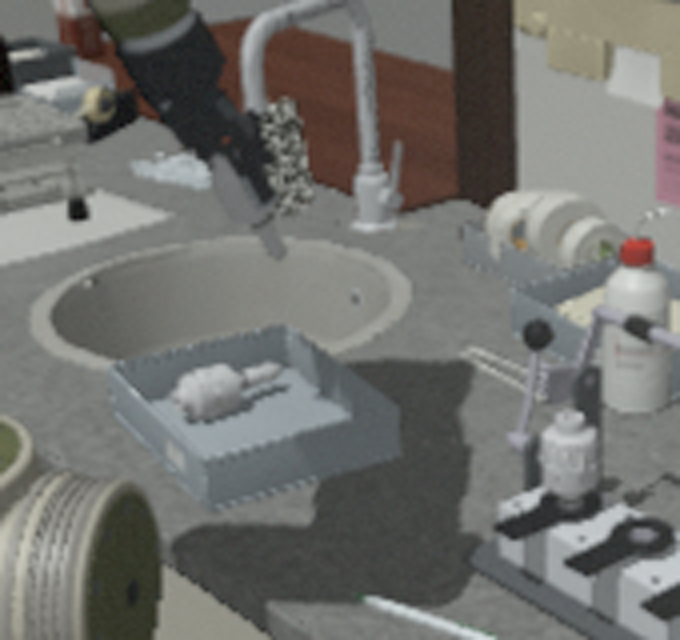

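Emit:
{"api": "step_arm", "payload": {"targets": [[[0, -8, 0], [0, 0, 0], 4.0], [[0, -8, 0], [0, 0, 0], 4.0], [[0, 0, 0], [2.6, -0.1, -2.2], 4.0], [[0, 0, 0], [2.6, -0.1, -2.2], 4.0], [[0, 0, 0], [2.6, -0.1, -2.2], 4.0], [[0, 0, 0], [2.6, 0, -2.2], 4.0], [[0, 0, 0], [1.2, 0, -1.1], 4.0], [[0, 0, 0], [0.8, 0, -0.6], 4.0], [[0, 0, 0], [0.4, 0, -0.4], 4.0], [[0, 0, 0], [0, 0, 0], 4.0]]}}

```text
clock: 26.1
tcp_pos: [0.4775, 0.4195, 0.0602]
orientation: [0.907, -0.0, 0.422, 0.0]
wrist_force: [0.5, 0.6, -1.3]
finger_gap: 0.0433
```

```bash
python3 go.py .474 .42 .051
```

```text
p [0.4775 0.4195 0.0602] f [ 0.47  0.56 -1.29] gap 0.0433 tool shift cm [ 0.47  0.05 -0.86] toolx [ 0.645  0.    -0.765] toolz [0.765 0.001 0.645] q [ 0.82  0.32 -0.68  0.05 -0.49  0.68]
```

Emit:
{"api": "step_arm", "payload": {"targets": [[[0, 0, 0], [0.4, 0, -0.4], 4.0], [[0, 0, 0], [0.3, 0, -0.3], 4.0], [[0, 0, 0], [0, 0, 0], 4.0], [[0, 0, 0], [0, 0, 0], 5.8], [[0, 0, 0], [0, 0, 0], 5.8], [[0, 0, 0], [0, 0, 0], 5.8], [[0, 0, 0], [0, 0, 0], 5.8], [[0, 0, 0], [-3, 0, 2], 5.8], [[0, 0, 0], [-3.5, 0, 3], 5.8], [[0, 0, 0], [-3.5, 0, 3], 5.8]]}}

```text
clock: 27.1
tcp_pos: [0.4721, 0.4184, 0.1785]
orientation: [0.907, -0.001, 0.422, -0.0]
wrist_force: [0.2, 0.4, -0.5]
finger_gap: 0.0579
```

Emit:
{"api": "step_arm", "payload": {"targets": [[[0, 8, 0], [-2, 0, 0], 6.5], [[0, 8, 0], [-2, 0, 0], 6.5], [[0, 8, 0], [-2, 0, 0], 6.5], [[0, 8, 0], [-2, -1, 0], 6.5], [[0, 8, 0], [0, -3, 0], 6.5], [[0, 0, 0], [0, -4.5, 0.5], 6.5], [[0, 0, 0], [0, -4.5, 0.5], 6.5], [[0, 0, 0], [0, -4.5, 0.5], 6.5], [[0, 0, 0], [0, -4.5, 0.5], 6.5], [[0, 0, 0], [0, -4.5, 0.5], 6.5]]}}

```text
clock: 28.1
tcp_pos: [0.4613, 0.1526, 0.2467]
orientation: [0.711, -0.001, 0.703, 0.0]
wrist_force: [1.1, 0.5, -0.0]
finger_gap: 0.0652
```

```bash
python3 go.py .5 .0465 .16;python3 - <<'E'
from h import *
snap('scene','s13.png'); zoom('s13.png',(110,130,170,160),4,'s13z.png')
E
```

```text
p [0.4613 0.1526 0.2467] f [ 1.15  0.48 -0.03] gap 0.0652 tool shift cm [  8.72 -10.61   3.76] toolx [ 0.012 -0.    -1.   ] toolz [1.    0.001 0.012] q [ 0.16  0.13 -0.15  1.28 -0.    0.15]
```

View pics/s13z.png

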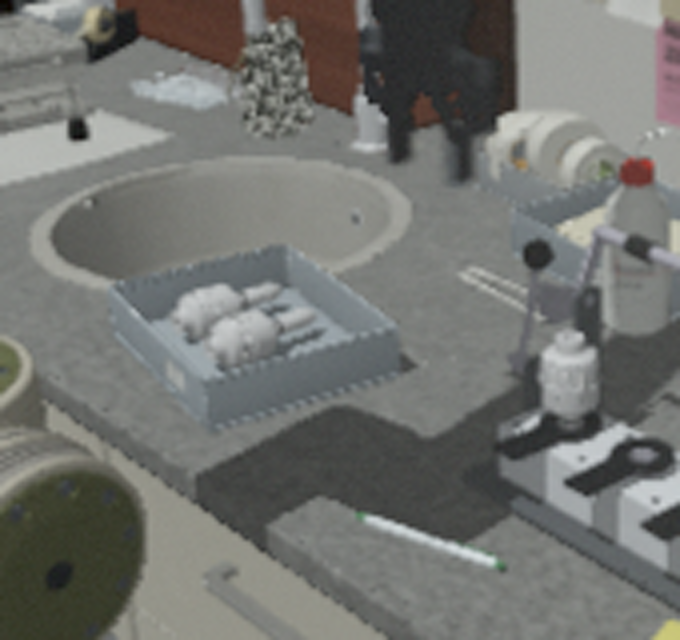

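Emit:
{"api": "step_arm", "payload": {"targets": [[[0, 0, 0], [0, -3.5, 1], 5.7], [[0, 0, 0], [0, -3.5, 1.2], 5.7], [[0, 0, 0], [0, -3.4, 1.2], 5.7], [[0, 0, 0], [2, 0, 0], 5.7], [[0, 0, 0], [2.5, 0, 0], 5.7], [[0, 0, 0], [2.5, 0, 0], 5.7], [[0, 0, 0], [1, 0, 0], 5.7], [[0, 0, 0], [0, 0, 0], 5.7], [[0, 0, 0], [0, 0, 0], 5.7], [[0, 0, 0], [0, 0, 0], 5.7]]}}

```text
clock: 29.15
tcp_pos: [0.4973, 0.0505, 0.1687]
orientation: [0.712, -0.001, 0.702, 0.0]
wrist_force: [0.0, 0.1, 0.2]
finger_gap: 0.057
```

```bash
python3 go.py .5 .0465 .084; python3 -c "
from h import *
print(turn(D))
snap('scene','s14.png'); zoom('s14.png',(190,130,130,130),5,'s14z.png')"
```

```text
p [0.4973 0.0505 0.1687] f [0.01 0.07 0.22] gap 0.057 tool shift cm [ 8.47 -0.39  0.15] toolx [ 0.014 -0.    -1.   ] toolz [1.    0.001 0.014] q [-0.06  0.19 -0.28  1.09  0.   -0.06]
[0.07109725 0.79332512 0.01385449]
```

View pics/s14z.png

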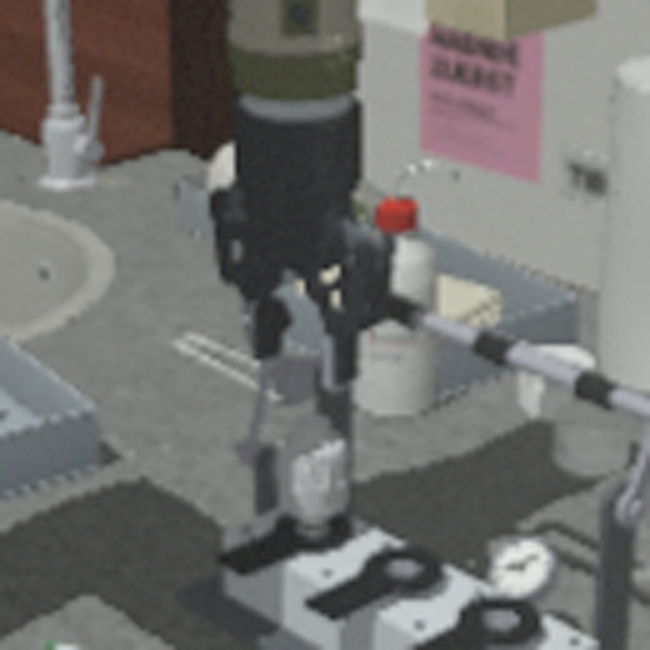

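Emit:
{"api": "step_arm", "payload": {"targets": [[[0, 0.8, 0], [1.5, -0.4, 0.15], 5.7], [[0, 0, 0], [2.5, 0, 0], 5.7], [[0, 0, 0], [2.5, 0, 0], 5.7], [[0, 0, 0], [1.5, 0, 0], 5.7], [[0, 0, 0], [0.4, 0, 0], 5.7], [[0, 0, 0], [0, 0, 0], 4.0], [[0, 0, 0], [0, 0, 0], 4.0], [[0, 0, 0], [0, 0, 0], 4.0], [[0, 0, 0], [0, 0, 0], 4.0], [[0, 0, 0], [0, 0, 0], 4.0]]}}

```text
clock: 30.2
tcp_pos: [0.4978, 0.0462, 0.0836]
orientation: [0.706, -0.001, 0.708, 0.0]
wrist_force: [-0.3, -3.3, -4.4]
finger_gap: 0.0437
```

```bash
python3 go.py .5 .0465 .084
```

```text
p [0.4978 0.0462 0.0836] f [-0.25 -3.33 -4.43] gap 0.0437 tool shift cm [-0.04  0.03  0.22] toolx [-0.002 -0.001 -1.   ] toolz [ 1.     0.001 -0.002] q [-0.07  0.27 -0.4   0.91 -0.   -0.07]
```

Emit:
{"api": "step_arm", "payload": {"targets": [[[0, 0, 0], [-0.5, 0, 0], 4.0], [[0, 0, 0], [-1, 0, 0], 4.0], [[0, 0, 0], [-2, 0, 0], 4.0], [[0, 0, 0], [-3, 0, 0], 4.0], [[0, 0, 0], [-4, 0, 0], 4.0], [[0, 0, 0], [-4, 0, 0], 4.0], [[0, 0, 0], [-3, 1, 0], 4.0], [[0, 0, 0], [0, 4, -0.5], 4.0], [[0, 0, 0], [0, 4.5, -0.5], 4.0], [[0, 0, 0], [0, 4.5, -0.5], 4.0]]}}

```text
clock: 31.2
tcp_pos: [0.4838, 0.1881, 0.2608]
orientation: [0.708, 0.001, 0.707, 0.001]
wrist_force: [1.2, 0.0, -0.2]
finger_gap: 0.0435
```

Emit:
{"api": "step_arm", "payload": {"targets": [[[0, 0, 0], [0, 4.5, -0.5], 4.0], [[0, 0, 0], [0, 4.5, -0.5], 4.0], [[0, 0, 0], [0, 4.5, -0.5], 4.0], [[0, 0, 0], [0, 3, -0.5], 4.0], [[0, -8, 0], [0.5, 0, 0], 4.0], [[0, -8, 0], [0.5, 0, 0], 4.0], [[0, -8, 0], [0.5, 0, 0], 4.0], [[0, -8, 0], [0.5, 0, 0], 4.0], [[0, -8, 0], [0.5, 0, 0], 4.0], [[0, 0, 0], [0, 0, 0], 4.0]]}}

```text
clock: 32.2
tcp_pos: [0.4622, 0.3479, 0.2274]
orientation: [0.904, -0.004, 0.428, 0.001]
wrist_force: [-1.9, -1.6, -3.1]
finger_gap: 0.0437
```

```bash
python3 go.py .463 .35 .053;python3 - <<'E'
from h import *
snap('scene','s15.png'); zoom('s15.png',(110,130,170,160),4,'s15z.png')
E
```

```text
p [0.4622 0.3479 0.2274] f [-1.9  -1.57 -3.11] gap 0.0437 tool shift cm [ 13.54   0.33 -10.99] toolx [ 0.634 -0.002 -0.773] toolz [0.773 0.009 0.634] q [ 0.73 -0.03 -0.59  0.46 -0.44  0.59]
```

View pics/s15z.png

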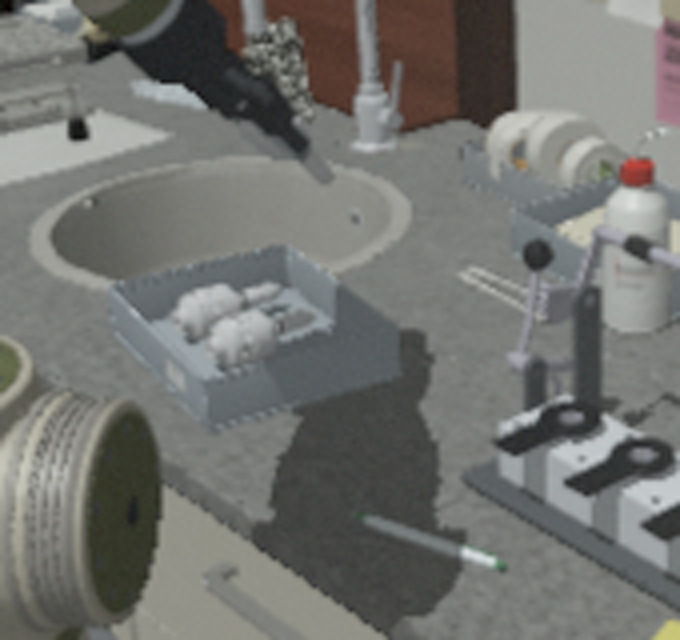

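Emit:
{"api": "step_arm", "payload": {"targets": [[[0, 0, 0], [2.6, 0.1, -2.2], 4.0], [[0, 0, 0], [2.6, 0.1, -2.2], 4.0], [[0, 0, 0], [2.6, 0.1, -2.2], 4.0], [[0, 0, 0], [2.6, 0, -2.1], 4.0], [[0, 0, 0], [1.4, 0, -1.1], 4.0], [[0, 0, 0], [0.8, 0, -0.6], 4.0], [[0, 0, 0], [0.4, 0, -0.4], 4.0], [[0, 0, 0], [0, 0, 0], 4.0], [[0, 0, 0], [0, 0, 0], 4.0], [[0, 0, 0], [0, 0, 0], 4.0]]}}

```text
clock: 33.25
tcp_pos: [0.4714, 0.3553, 0.0674]
orientation: [0.906, 0.001, 0.423, 0.001]
wrist_force: [0.4, -0.8, -0.9]
finger_gap: 0.0434
```

```bash
python3 go.py .463 .35 .053;python3 - <<'E'
from h import *
snap('scene','s16.png'); zoom('s16.png',(110,130,170,160),4,'s16z.png')
E
```

```text
p [0.4714 0.3553 0.0674] f [ 0.36 -0.79 -0.85] gap 0.0434 tool shift cm [ 0.56 -0.53 -1.57] toolx [ 0.642  0.002 -0.767] toolz [ 0.767 -0.     0.642] q [ 0.73  0.22 -0.82 -0.02 -0.44  0.6 ]
```

View pics/s16z.png

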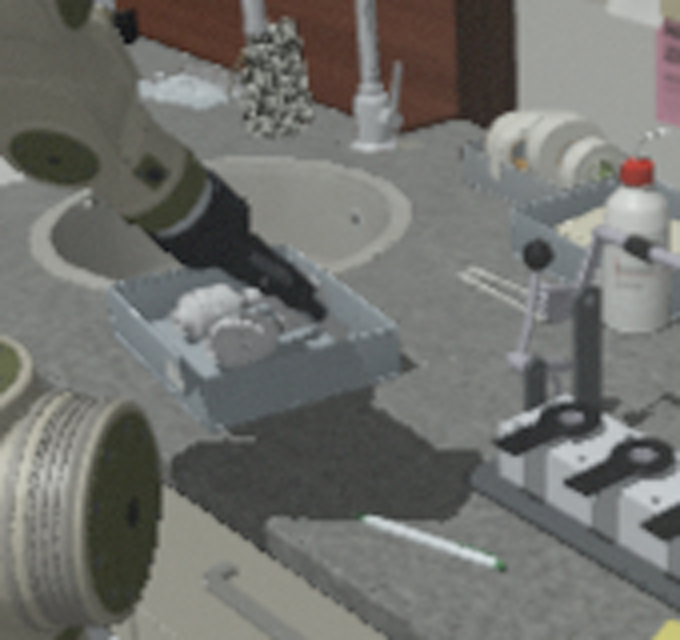

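Emit:
{"api": "step_arm", "payload": {"targets": [[[0, 0, 0], [0.4, -0.3, -0.8], 4.0], [[0, 0, 0], [0.4, -0.2, -0.6], 4.0], [[0, 0, 0], [0, 0, 0], 4.0], [[0, 0, 0], [0, 0, 0], 5.8], [[0, 0, 0], [0, 0, 0], 5.8], [[0, 0, 0], [0, 0, 0], 5.8], [[0, 0, 0], [0, 0, 0], 5.8], [[0, 0, 0], [-3, 0, 2], 5.8], [[0, 0, 0], [-3.5, 0, 3], 5.8], [[0, 0, 0], [-3.5, 0, 3], 5.8]]}}

```text
clock: 34.3
tcp_pos: [0.4611, 0.3484, 0.1793]
orientation: [0.905, -0.001, 0.424, -0.0]
wrist_force: [2.2, 0.8, -0.1]
finger_gap: 0.0581
```

Emit:
{"api": "step_arm", "payload": {"targets": [[[0, 8, 0], [-2, 0, 0], 6.5], [[0, 8, 0], [-2, 0, 0], 6.5], [[0, 8, 0], [-2, 0, 0], 6.5], [[0, 8, 0], [-2, -1, 0], 6.5], [[0, 8, 0], [0, -3, 0], 6.5], [[0, 0, 0], [0, -4.5, 0], 6.5], [[0, 0, 0], [0, -4.5, 0], 6.5], [[0, 0, 0], [0, -4.5, 0], 6.5], [[0, 0, 0], [0, -4.5, 0], 6.5], [[0, 0, 0], [0, -4.5, 0], 6.5]]}}

```text
clock: 35.3
tcp_pos: [0.426, 0.0827, 0.2462]
orientation: [0.712, -0.001, 0.702, 0.0]
wrist_force: [0.3, -0.5, 0.7]
finger_gap: 0.0649
```

```bash
python3 go.py .5375 -.386 .2;python3 - <<'E'
from h import *
snap('scene','s17.png'); zoom('s17.png',(110,130,170,160),4,'s17z.png')
im=snap('top','t17.png'); zoom('t17.png',(370,205,100,110),6,'t17z.png')
print([(d['extent'],d['p']) for d in find_in('top','new_1')])
E
```

```text
p [0.426  0.0827 0.2462] f [ 0.29 -0.49  0.72] gap 0.0649 tool shift cm [  4.82 -46.88  11.  ] toolx [ 0.013 -0.001 -1.   ] toolz [1.    0.002 0.013] q [ 0.01  0.02 -0.27  1.27 -0.    0.01]
[([405.0, 253.5, 16.7, 18.7], 0.83), ([399.3, 229.0, 19.2, 20.1], 0.67), ([402.6, 281.6, 21.6, 12.8], 0.52), ([142.8, 250.2, 13.4, 39.2], 0.41)]
```

View pics/s17z.png

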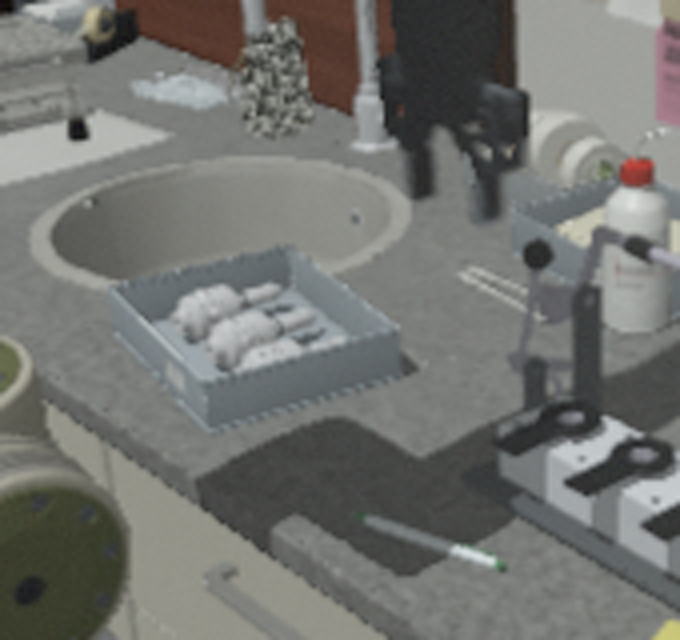

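View pics/t17z.png

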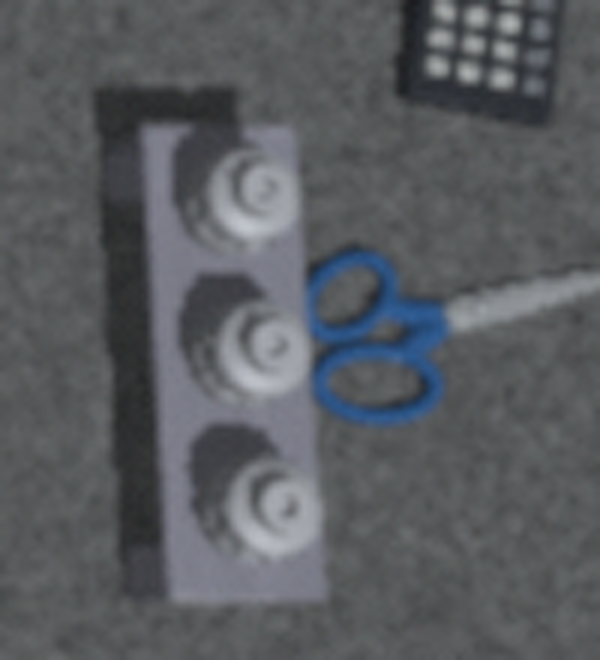

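View pics/t17.png

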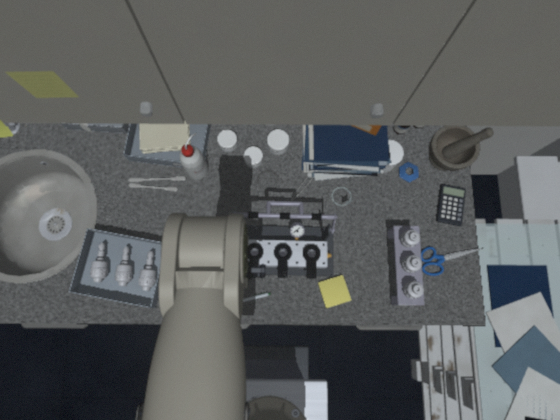

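Run:
```python
from h import *
zoom('s17.png',(330,255,75,90),8,'s17r.png')
f=lambda a:np.array(a)/6+[370,205]-.4
h=onz('top',f([(265,190),(274,346),(285,504)]),.124); print(h.round(4))
h[:,1]-=.003
print(((proj('scene',h)-[330,255]+.5)*8).round(0))
zoom('t17.png',(240,225,100,60),7,'t17p.png')
R=Rn.from_euler('z',-.010)
P=np.array([R.apply([0,y,.071])+[.5,-.0338,0] for y in(.08,0,-.08)]); print(((proj('top',P)-[240,225]+.5)*7).round(0))
```

```text
[[ 0.5369 -0.3837  0.124 ]
 [ 0.4671 -0.383   0.124 ]
 [ 0.3983 -0.3831  0.124 ]]
[[425. 121.]
 [306. 216.]
 [178. 320.]]
[[104. 188.]
 [304. 191.]
 [505. 194.]]
```

View pics/s17r.png

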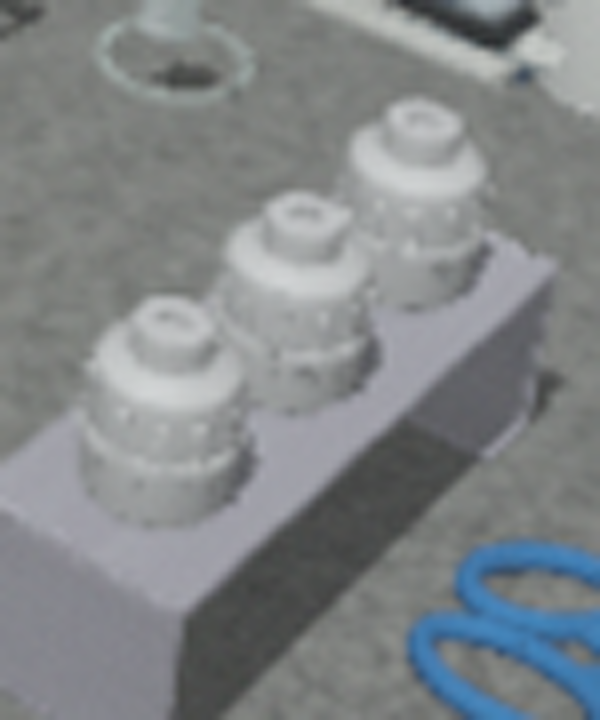

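View pics/t17p.png

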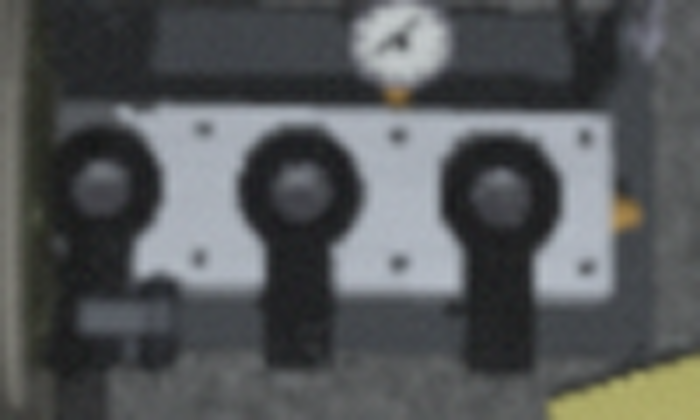

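Emit:
{"api": "step_arm", "payload": {"targets": [[[0, 0.7, 0], [0, -4.6, 0.5], 6.5], [[0, 0, 0], [0, -4.6, 0.5], 6.5], [[0, 0, 0], [0, -4.6, 0.5], 6.5], [[0, 0, 0], [0, -4.6, 1], 6.5], [[0, 0, 0], [0, -4.6, 1], 6.5], [[0, 0, 0], [0, -4.6, 1], 6.5], [[0, 0, 0], [0, -4.6, 1.5], 6.5], [[0, 0, 0], [0, -4.6, 1.5], 6.5], [[0, 0, 0], [0, -4.6, 1.8], 6.5], [[0, 0, 0], [0, -4.6, 1.8], 6.5]]}}

```text
clock: 36.45
tcp_pos: [0.5394, -0.376, 0.2464]
orientation: [0.707, -0.001, 0.707, 0.001]
wrist_force: [0.7, -0.1, 1.0]
finger_gap: 0.0651
```

```bash
python3 go.py .5385 -.385 .15; python3 -c "
from h import *
print(turn(D))"
```

```text
p [ 0.5394 -0.376   0.2464] f [ 0.71 -0.1   0.99] gap 0.0651 tool shift cm [ 9.64 -0.9  -0.1 ] toolx [ 0.001 -0.001 -1.   ] toolz [1.    0.003 0.001] q [-0.73  0.48  0.33  1.42  0.   -0.73]
[0.17280058 0.05678649 0.03181251]
```

Emit:
{"api": "step_arm", "payload": {"targets": [[[0, 0, 0], [0, -0.6, 0], 6.5], [[0, 0, 0], [3, 0, 0], 6.5], [[0, 0, 0], [3, 0, 0], 6.5], [[0, 0, 0], [3, 0, 0], 6.5], [[0, 0, 0], [0.6, 0, 0], 6.5], [[0, 0, 0], [0, 0, 0], 6.5], [[0, 0, 0], [0, 0, 0], 6.5], [[0, 0, 0], [0, 0, 0], 6.5], [[0, 0, 0], [0, 0, 0], 6.5], [[0, 0, 0], [0, 0, 0], 6.5]]}}

```text
clock: 37.45
tcp_pos: [0.5386, -0.3817, 0.1517]
orientation: [0.708, -0.001, 0.706, -0.0]
wrist_force: [0.1, -0.4, 0.1]
finger_gap: 0.0648
```

```bash
python3 go.py .5385 -.385 .072; python3 -c "
from h import *
snap('scene','s18.png'); zoom('s18.png',(320,200,100,130),6,'s18z.png')"
```

```text
p [ 0.5386 -0.3817  0.1517] f [ 0.06 -0.44  0.08] gap 0.0648 tool shift cm [ 7.97 -0.32 -0.02] toolx [ 0.002 -0.002 -1.   ] toolz [1.    0.001 0.002] q [-0.74  0.51  0.14  1.2   0.   -0.74]
```

View pics/s18z.png

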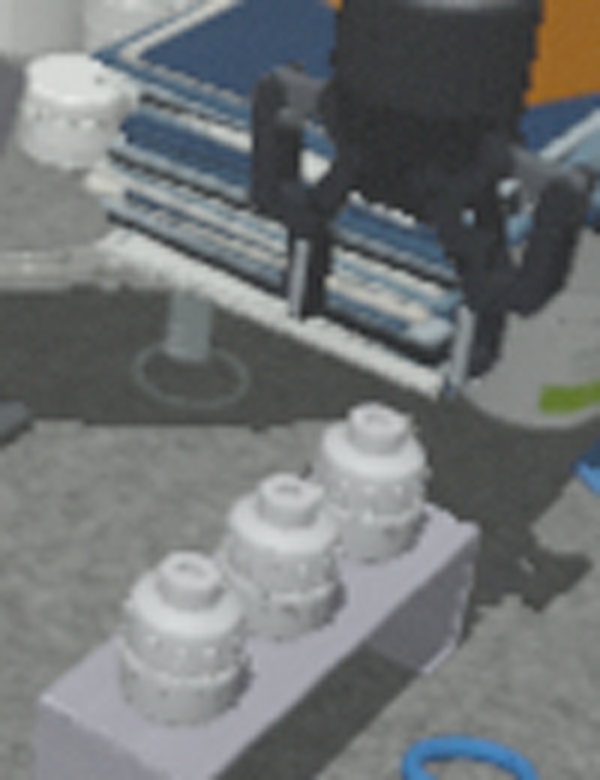

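Emit:
{"api": "step_arm", "payload": {"targets": [[[0, 0, 0], [2, -0.3, 0], 6.5], [[0, 0, 0], [2.5, 0, 0], 6.5], [[0, 0, 0], [2, 0, 0], 6.5], [[0, 0, 0], [1.2, 0, 0], 6.5], [[0, 0, 0], [0.2, 0, 0], 6.5], [[0, 0, 0], [0, 0, 0], 4], [[0, 0, 0], [0, 0, 0], 4], [[0, 0, 0], [0, 0, 0], 4], [[0, 0, 0], [0, 0, 0], 4], [[0, 0, 0], [0, 0, 0], 4]], "force": 50}}

```text
clock: 38.5
tcp_pos: [0.5388, -0.3849, 0.0727]
orientation: [0.708, -0.001, 0.706, -0.0]
wrist_force: [1.3, -1.3, 4.0]
finger_gap: 0.0427
```

```bash
python3 go.py .5385 -.385 .072
```

```text
p [ 0.5388 -0.3849  0.0727] f [ 1.33 -1.28  3.98] gap 0.0427 tool shift cm [ 0.07 -0.01 -0.03] toolx [ 0.002 -0.002 -1.   ] toolz [1.    0.002 0.002] q [-0.74  0.56  0.03  1.04  0.   -0.74]
```

Emit:
{"api": "step_arm", "payload": {"targets": [[[0, 0, 0], [-1, 0, 0], 4], [[0, 0, 0], [-3, 0, 0], 4], [[0, 0, 0], [-4, 0, -0.5], 4], [[0, 0, 0], [-4, 0, -1], 4], [[0, 0, 0], [-4, 3, -1], 4], [[0, 0, 0], [0, 4.6, -1], 4], [[0, 0, 0], [0, 4.6, -0.4], 4], [[0, 0, 0], [0, 4.6, 0], 4], [[0, 0, 0], [0, 4.6, 0], 4], [[0, 0, 0], [0, 4, 0], 4]]}}

```text
clock: 39.5
tcp_pos: [0.4982, -0.1287, 0.2314]
orientation: [0.708, -0.001, 0.707, 0.001]
wrist_force: [1.8, -0.3, -0.4]
finger_gap: 0.0427
```

Emit:
{"api": "step_arm", "payload": {"targets": [[[0, 0, 0], [0, 1.8, 0], 4], [[0, 0, 0], [3, 0, 0], 4], [[0, 0, 0], [3, 0, 0], 4], [[0, 0, 0], [2.5, 0, 0], 4], [[0, 0, 0], [0, 0, 0], 4], [[0, 0, 0], [0, 0, 0], 4], [[0, 0, 0], [0, 0, 0], 4], [[0, 0, 0], [0, 0, 0], 4], [[0, 0, 0], [0, 0, 0], 4], [[0, 0, 0], [0, 0, 0], 4]]}}

```text
clock: 40.5
tcp_pos: [0.4993, -0.1131, 0.1463]
orientation: [0.708, -0.001, 0.706, 0.0]
wrist_force: [-0.9, 0.5, -0.8]
finger_gap: 0.0431
```

```bash
python3 go.py .5 -.1133 .14; python3 -c "
from h import *
p,R,s=cur()
print(turn(D))
T=p+R.apply([.060,0,0]); print(T, (proj('scene',T)-[240,190]+.5)*6)
P=[.499,-.1133,.071];print((proj('scene',P)-[240,190]+.5)*6)
snap('scene','s19.png'); zoom('s19.png',(240,190,120,100),6,'s19z.png')"
```

```text
p [ 0.4993 -0.1131  0.1463] f [-0.86  0.52 -0.79] gap 0.0431 tool shift cm [ 0.63 -0.02  0.07] toolx [ 0.002 -0.001 -1.   ] toolz [1.    0.001 0.002] q [-0.38  0.23 -0.27  1.06 -0.   -0.38]
[0.08230332 0.11176327 0.04697559]
[ 0.49942603 -0.11315638  0.08632817] [[301.53991795 349.21064542]]
[[300.01762096 376.70322877]]
```

View pics/s19z.png

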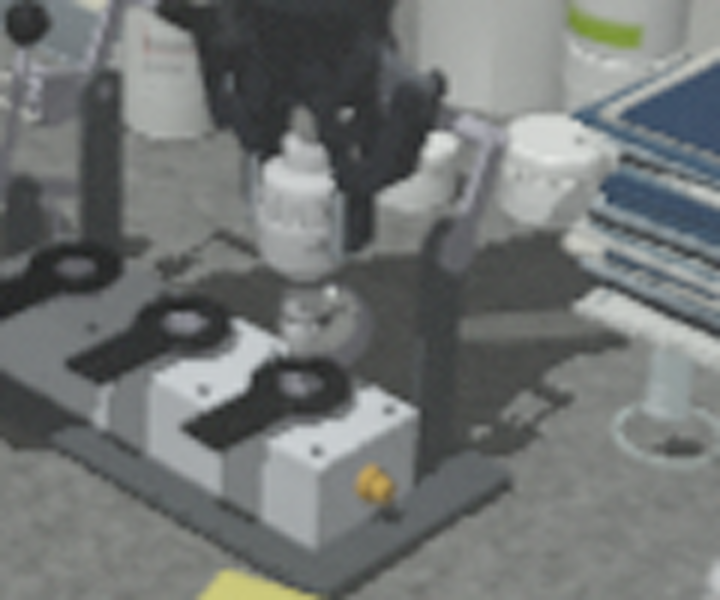

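Emit:
{"api": "step_arm", "payload": {"targets": [[[0, 0, 0], [1, 0, 0.05], 4], [[0, 0, 0], [0.5, 0, 0], 4], [[0, 0, 0], [0.5, 0, 0], 4], [[0, 0, 0], [0.5, 0, 0], 4], [[0, 0, 0], [0.5, 0, 0], 4], [[0, 0, 0], [0.5, 0, 0], 4], [[0, 0, 0], [0.4, 0, 0], 4], [[0, 0, 0], [0, 0, 0], 4], [[0, 0, 0], [0, 0, 0], 4], [[0, 0, 0], [0, 0, 0], 4]]}}

```text
clock: 41.55
tcp_pos: [0.4994, -0.1131, 0.1067]
orientation: [0.707, -0.001, 0.707, 0.0]
wrist_force: [-0.0, -1.6, -1.4]
finger_gap: 0.043
```

```bash
python3 go.py .5 -.1133 .08; python3 -c "
from h import *
snap('scene','s20.png'); zoom('s20.png',(240,190,120,100),6,'s20z.png')"
```

```text
p [ 0.4994 -0.1131  0.1067] f [-0.05 -1.64 -1.4 ] gap 0.043 tool shift cm [ 2.67 -0.01  0.06] toolx [ 0.001 -0.001 -1.   ] toolz [1.    0.001 0.001] q [-0.38  0.27 -0.34  0.97 -0.   -0.38]
```

View pics/s20z.png

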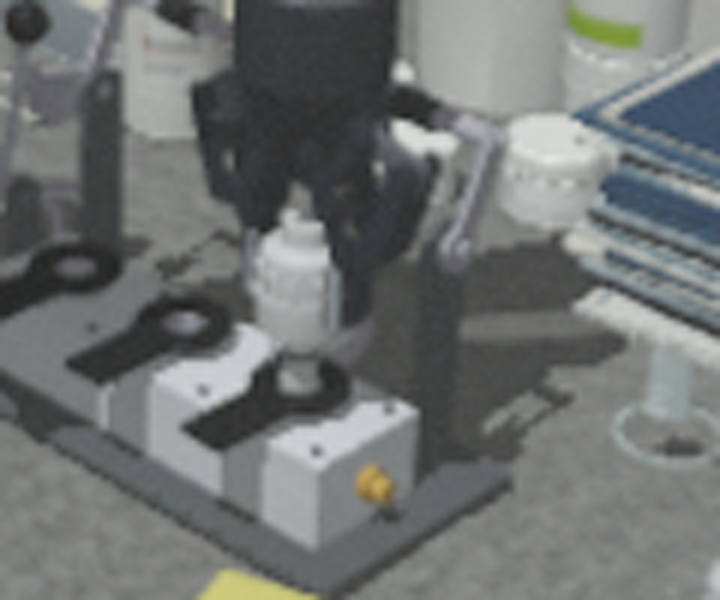

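Emit:
{"api": "step_arm", "payload": {"targets": [[[0, 0, 0], [0.5, 0, 0], 4], [[0, 0, 0], [0.5, 0, 0], 4], [[0, 0, 0], [0.5, 0, 0], 4], [[0, 0, 0], [0.5, 0, 0], 4], [[0, 0, 0], [0.5, 0, 0], 4], [[0, 0, 0], [0.3, 0, 0], 4], [[0, 0, 0], [0.2, 0, 0], 4], [[0, 0, 0], [0.2, 0, 0], 4], [[0, 0, 0], [0, 0, 0], 4], [[0, 0, 0], [0, 0, 0], 4]], "force": 80}}

```text
clock: 42.6
tcp_pos: [0.5003, -0.1133, 0.0776]
orientation: [0.708, -0.001, 0.706, -0.0]
wrist_force: [-8.1, -1.2, 26.0]
finger_gap: 0.0426
```

```bash
python3 go.py .5 -.1133 .08
```

```text
p [ 0.5003 -0.1133  0.0776] f [-8.13 -1.2  26.04] gap 0.0426 tool shift cm [-0.24  0.   -0.02] toolx [ 0.004 -0.002 -1.   ] toolz [1.    0.002 0.004] q [-0.38  0.29 -0.38  0.9  -0.   -0.38]
```

Emit:
{"api": "step_arm", "payload": {"targets": [[[0, 0, 0], [-0.4, 0, 0], 4], [[0, 0, 0], [0, 0, 0], 4], [[0, 0, 0], [0, 0, 0], 6], [[0, 0, 0], [0, 0, 0], 6], [[0, 0, 0], [0, 0, 0], 6], [[0, 0, 0], [-3, 0, 0], 6], [[0, 0, 0], [-4.5, 0, 0], 6], [[0, 0, 0], [-4.5, 0, 0], 6], [[0, 0, 0], [0, -4, -1], 6], [[0, 0, 0], [0, -4, 0], 6]]}}

```text
clock: 43.6
tcp_pos: [0.49, -0.1929, 0.2005]
orientation: [0.708, -0.002, 0.706, 0.001]
wrist_force: [-0.1, 0.4, -0.5]
finger_gap: 0.0601
```

```bash
python3 go.py .4687 -.385 .15; python3 -c "
from h import *
snap('scene','s21.png'); zoom('s21.png',(230,190,120,100),6,'s21z.png')
for z in(.140,.132):
  P=[.499,-.1133,z];print((proj('scene',P)-[230,190]+.5)*6)"
```

```text
p [ 0.49   -0.1929  0.2005] f [-0.14  0.41 -0.48] gap 0.0601 tool shift cm [  5.06 -19.2   -2.24] toolx [ 0.004 -0.001 -1.   ] toolz [1.    0.005 0.004] q [-0.53  0.23 -0.14  1.19  0.   -0.53]
[[365.37607926 252.28408624]]
[[364.73966021 267.0612307 ]]
```

View pics/s21z.png

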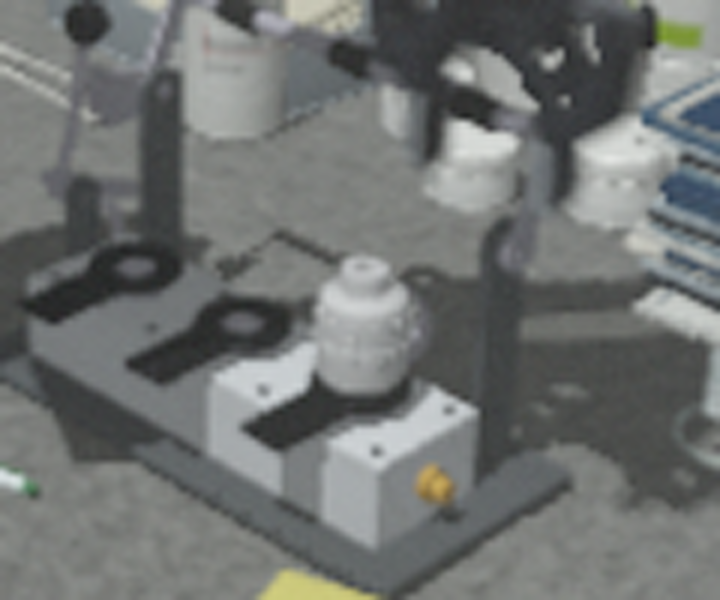

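Emit:
{"api": "step_arm", "payload": {"targets": [[[0, 0, 0], [0, -4.5, -0.5], 6.5], [[0, 0, 0], [0, -4.5, -0.5], 6.5], [[0, 0, 0], [0, -4.5, -0.5], 6.5], [[0, 0, 0], [0, -4.5, -0.5], 6.5], [[0, 0, 0], [0, -1, 0], 6.5], [[0, 0, 0], [2.5, 0, 0], 6.5], [[0, 0, 0], [2.5, 0, 0], 6.5], [[0, 0, 0], [0, 0, 0], 6.5], [[0, 0, 0], [0, 0, 0], 6.5], [[0, 0, 0], [0, 0, 0], 6.5]], "force": 50}}

```text
clock: 44.65
tcp_pos: [0.4706, -0.3829, 0.15]
orientation: [0.708, -0.001, 0.706, 0.0]
wrist_force: [-0.4, -0.4, 0.2]
finger_gap: 0.0654
```

```bash
python3 go.py .4687 -.385 .072; python3 -c "
from h import *
print(turn(D))"
```

```text
p [ 0.4706 -0.3829  0.15  ] f [-0.44 -0.43  0.24] gap 0.0654 tool shift cm [ 7.8  -0.2  -0.21] toolx [ 0.002 -0.001 -1.   ] toolz [1.    0.002 0.002] q [-0.82  0.41 -0.02  1.14  0.   -0.82]
[0.1267826  0.11938127 0.07841652]
```

Emit:
{"api": "step_arm", "payload": {"targets": [[[0, 0, 0], [2, -0.2, -0.2], 6.5], [[0, 0, 0], [2.5, 0, 0], 6.5], [[0, 0, 0], [2, 0, 0], 6.5], [[0, 0, 0], [1.2, 0, 0], 6.5], [[0, 0, 0], [0.1, 0, 0], 6.5], [[0, 0, 0], [0, 0, 0], 4], [[0, 0, 0], [0, 0, 0], 4], [[0, 0, 0], [0, 0, 0], 4], [[0, 0, 0], [0, 0, 0], 4], [[0, 0, 0], [0, 0, 0], 4]]}}

```text
clock: 45.65
tcp_pos: [0.4688, -0.3859, 0.0723]
orientation: [0.708, -0.001, 0.706, -0.0]
wrist_force: [0.2, -1.3, 6.4]
finger_gap: 0.0429
```

```bash
python3 go.py .4687 -.385 .2
```

```text
p [ 0.4688 -0.3859  0.0723] f [ 0.19 -1.32  6.36] gap 0.0429 tool shift cm [-12.77   0.06   0.03] toolx [ 0.003 -0.003 -1.   ] toolz [1.    0.002 0.003] q [-0.82  0.46 -0.14  0.97  0.   -0.82]
```

Emit:
{"api": "step_arm", "payload": {"targets": [[[0, 0, 0], [-1, 0, 0], 4], [[0, 0, 0], [-3, 0, 0], 4], [[0, 0, 0], [-4, 0, 0], 4], [[0, 0, 0], [-4, 0, 0], 4], [[0, 0, 0], [-4, 3, 0], 4], [[0, 0, 0], [0, 4.6, 0.4], 4], [[0, 0, 0], [0, 4.6, 0.5], 4], [[0, 0, 0], [0, 4.6, 0.5], 4], [[0, 0, 0], [0, 4.6, 0.5], 4], [[0, 0, 0], [0, 4.6, 0.5], 4]]}}

```text
clock: 46.65
tcp_pos: [0.4908, -0.123, 0.2311]
orientation: [0.707, -0.0, 0.707, 0.0]
wrist_force: [0.6, 0.2, -0.4]
finger_gap: 0.0431
```

Emit:
{"api": "step_arm", "payload": {"targets": [[[0, 0, 0], [0, 4.6, 0.5], 4], [[0, 0, 0], [0, 4.6, 0.1], 4], [[0, 0, 0], [3, 0, 0], 4], [[0, 0, 0], [3, 0, 0], 4], [[0, 0, 0], [2.5, 0, 0], 4], [[0, 0, 0], [0, 0, 0], 4], [[0, 0, 0], [0, 0, 0], 4], [[0, 0, 0], [0, 0, 0], 4], [[0, 0, 0], [0, 0, 0], 4], [[0, 0, 0], [0, 0, 0], 4]]}}

```text
clock: 47.65
tcp_pos: [0.4981, -0.0333, 0.1468]
orientation: [0.708, -0.001, 0.706, 0.0]
wrist_force: [-0.0, 1.5, -1.2]
finger_gap: 0.043
```

```bash
python3 go.py .499 -.0337 .14; python3 -c "
from h import *
p,R,s=cur()
print(turn(D))
T=p+R.apply([.060,0,0]); print(T, (proj('scene',T)-[220,180]+.5)*6)
P=[.499,-.0337,.071];print((proj('scene',P)-[220,180]+.5)*6)
snap('scene','s22.png'); zoom('s22.png',(220,180,120,100),6,'s22z.png')"
```

```text
p [ 0.4981 -0.0333  0.1468] f [-0.01  1.54 -1.22] gap 0.043 tool shift cm [ 0.68 -0.04  0.09] toolx [ 0.003 -0.001 -1.   ] toolz [1.    0.001 0.003] q [-0.23  0.21 -0.31  1.05 -0.   -0.23]
[0.07090135 0.16822024 0.05018736]
[ 0.49828928 -0.03330632  0.08679661] [[300.63812691 350.7037437 ]]
[[301.73237892 377.58855935]]
```

View pics/s22z.png

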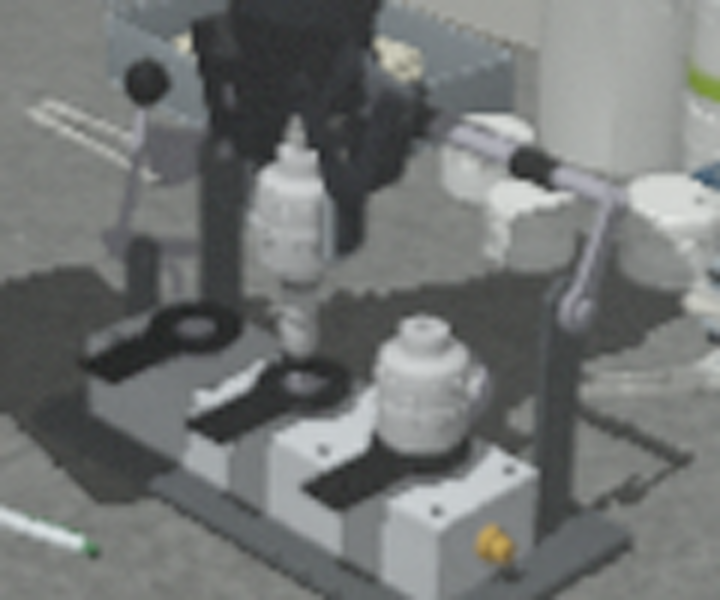

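Emit:
{"api": "step_arm", "payload": {"targets": [[[0, 0, 0], [1, 0, 0.05], 4], [[0, 0, 0], [0.5, 0, 0], 4], [[0, 0, 0], [0.5, 0, 0], 4], [[0, 0, 0], [0.5, 0, 0], 4], [[0, 0, 0], [0.5, 0, 0], 4], [[0, 0, 0], [0.5, 0, 0], 4], [[0, 0, 0], [0.4, 0, 0], 4], [[0, 0, 0], [0, 0, 0], 4], [[0, 0, 0], [0, 0, 0], 4], [[0, 0, 0], [0, 0, 0], 4]], "force": 80}}

```text
clock: 48.7
tcp_pos: [0.4985, -0.0332, 0.1067]
orientation: [0.708, -0.001, 0.706, 0.0]
wrist_force: [5.2, -1.8, -4.5]
finger_gap: 0.0427
```

Emit:
{"api": "step_arm", "payload": {"targets": [[[0, 0, 0], [0.5, 0, 0.1], 4], [[0, 0, 0], [0.5, 0, 0], 4], [[0, 0, 0], [0.5, 0, 0], 4], [[0, 0, 0], [0.5, 0, 0], 4], [[0, 0, 0], [0.5, 0, 0], 4], [[0, 0, 0], [0.3, 0, 0], 4], [[0, 0, 0], [0.2, 0, 0], 4], [[0, 0, 0], [0.1, 0, 0], 4], [[0, 0, 0], [0, 0, 0], 4], [[0, 0, 0], [0, 0, 0], 4]]}}

```text
clock: 49.7
tcp_pos: [0.4995, -0.0333, 0.0774]
orientation: [0.708, -0.001, 0.706, 0.0]
wrist_force: [-2.1, -2.6, 16.2]
finger_gap: 0.0427
```

```bash
python3 go.py .5 -.0333 .08
```

```text
p [ 0.4995 -0.0333  0.0774] f [-2.12 -2.56 16.23] gap 0.0427 tool shift cm [-0.26 -0.    0.05] toolx [ 0.003 -0.001 -1.   ] toolz [1.    0.001 0.003] q [-0.23  0.27 -0.41  0.89 -0.   -0.23]
```

Emit:
{"api": "step_arm", "payload": {"targets": [[[0, 0, 0], [-0.4, 0, 0], 4], [[0, 0, 0], [0, 0, 0], 4], [[0, 0, 0], [0, 0, 0], 6], [[0, 0, 0], [0, 0, 0], 6], [[0, 0, 0], [0, 0, 0], 6], [[0, 0, 0], [-3, 0, 0], 6], [[0, 0, 0], [-4.5, 0, 0], 6], [[0, 0, 0], [-4.5, 0, 0], 6], [[0, 0, 0], [0, -4, -1], 6], [[0, 0, 0], [0, -4.4, -1.5], 6]]}}

```text
clock: 50.7
tcp_pos: [0.4749, -0.1167, 0.201]
orientation: [0.708, -0.002, 0.706, 0.002]
wrist_force: [1.3, -0.8, -0.7]
finger_gap: 0.0597
```

Emit:
{"api": "step_arm", "payload": {"targets": [[[0, 0, 0], [0, -4.5, -1.2], 6.5], [[0, 0, 0], [0, -4.5, -1.2], 6.5], [[0, 0, 0], [0, -4.5, -1.2], 6.5], [[0, 0, 0], [0, -4.5, -1.2], 6.5], [[0, 0, 0], [0, -4.5, -1.2], 6.5], [[0, 0, 0], [0, -4.2, -1.2], 6.5], [[0, 0, 0], [2.5, 0, 0], 6.5], [[0, 0, 0], [2, 0, 0], 6.5], [[0, 0, 0], [0, 0, 0], 6.5], [[0, 0, 0], [0, 0, 0], 6.5]], "force": 50}}

```text
clock: 51.7
tcp_pos: [0.402, -0.3832, 0.1542]
orientation: [0.707, -0.0, 0.707, 0.001]
wrist_force: [1.1, -0.1, 0.9]
finger_gap: 0.0649
```

```bash
python3 go.py .3998 -.3855 .072; python3 -c "
from h import *
print(turn(D))
snap('scene','s23.png'); zoom('s23.png',(220,180,190,150),4,'s23z.png')"
```

```text
p [ 0.402  -0.3832  0.1542] f [ 1.12 -0.08  0.93] gap 0.0649 tool shift cm [ 8.22 -0.24 -0.22] toolx [-0.     0.002 -1.   ] toolz [ 1.     0.002 -0.   ] q [-0.91  0.31 -0.15  1.11  0.   -0.91]
[ 0.10331874 -0.01892356 -0.09414611]
```

View pics/s23z.png

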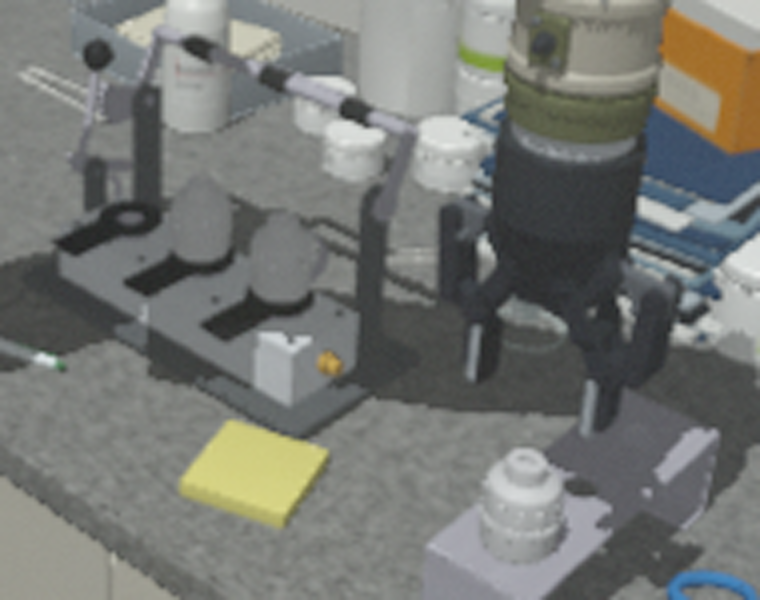

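Capsules two and three sit down in their ports with no stem showing. Now I'll pick the last one.

Emit:
{"api": "step_arm", "payload": {"targets": [[[0, 0, 0], [2, -0.2, -0.2], 6.5], [[0, 0, 0], [2.5, 0, 0], 6.5], [[0, 0, 0], [2, 0, 0], 6.5], [[0, 0, 0], [1.5, 0, 0], 6.5], [[0, 0, 0], [0.2, 0, 0], 6.5], [[0, 0, 0], [0, 0, 0], 4], [[0, 0, 0], [0, 0, 0], 4], [[0, 0, 0], [0, 0, 0], 4], [[0, 0, 0], [0, 0, 0], 4], [[0, 0, 0], [0, 0, 0], 4]]}}

```text
clock: 52.75
tcp_pos: [0.4013, -0.3869, 0.0742]
orientation: [0.708, -0.001, 0.706, -0.0]
wrist_force: [0.6, 1.0, 6.4]
finger_gap: 0.043
```

```bash
python3 go.py .499 .046 .23
```

```text
p [ 0.4013 -0.3869  0.0742] f [0.55 1.04 6.43] gap 0.043 tool shift cm [-15.66  43.24   9.89] toolx [ 0.003 -0.002 -1.   ] toolz [1.    0.002 0.003] q [-0.91  0.37 -0.27  0.92  0.   -0.91]
```

Emit:
{"api": "step_arm", "payload": {"targets": [[[0, 0, 0], [-1, 0, 0], 4], [[0, 0, 0], [-3, 0, 0], 4], [[0, 0, 0], [-4, 0, 0], 4], [[0, 0, 0], [-4, 0, 0], 4], [[0, 0, 0], [-4, 3, 0.7], 4], [[0, 0, 0], [0, 4.4, 1], 4], [[0, 0, 0], [0, 4.4, 1], 4], [[0, 0, 0], [0, 4.4, 1], 4], [[0, 0, 0], [0, 4.4, 1], 4], [[0, 0, 0], [0, 4.4, 1], 4]]}}

```text
clock: 53.75
tcp_pos: [0.4566, -0.1345, 0.2329]
orientation: [0.708, -0.001, 0.707, 0.0]
wrist_force: [0.4, -0.0, -0.8]
finger_gap: 0.0426
```

Emit:
{"api": "step_arm", "payload": {"targets": [[[0, 0, 0], [0, 4.6, 1], 4], [[0, 0, 0], [0, 4.6, 1], 4], [[0, 0, 0], [0, 4.6, 1], 4], [[0, 0, 0], [0, 4.2, 1.1], 4], [[0, 0, 0], [3, 0, 0], 4], [[0, 0, 0], [3, 0, 0], 4], [[0, 0, 0], [2.5, 0, 0], 4], [[0, 0, 0], [0, 0, 0], 4], [[0, 0, 0], [0, 0, 0], 4], [[0, 0, 0], [0, 0, 0], 4]]}}

```text
clock: 54.75
tcp_pos: [0.4987, 0.0435, 0.1489]
orientation: [0.708, -0.001, 0.706, 0.0]
wrist_force: [0.1, -0.5, -0.6]
finger_gap: 0.0432
```

```bash
python3 go.py .5 .046 .14; python3 -c "
from h import *
p,R,s=cur()
print(turn(D))
T=p+R.apply([.062,0,0]); print(T, (proj('scene',T)-[200,160]+.5)*6)
P=[.5,.046,.071];print((proj('scene',P)-[200,160]+.5)*6)
snap('scene','s24.png'); zoom('s24.png',(200,160,120,100),6,'s24z.png')"
```

```text
p [0.4987 0.0435 0.1489] f [ 0.15 -0.45 -0.57] gap 0.0432 tool shift cm [0.89 0.25 0.12] toolx [ 0.003 -0.001 -1.   ] toolz [1.    0.001 0.003] q [-0.07  0.21 -0.3   1.06 -0.   -0.07]
[0.06634319 0.19216672 0.03811016]
[0.49893165 0.04346984 0.08694136] [[315.57751076 418.09209909]]
[[313.8842121  442.34976457]]
```

View pics/s24z.png

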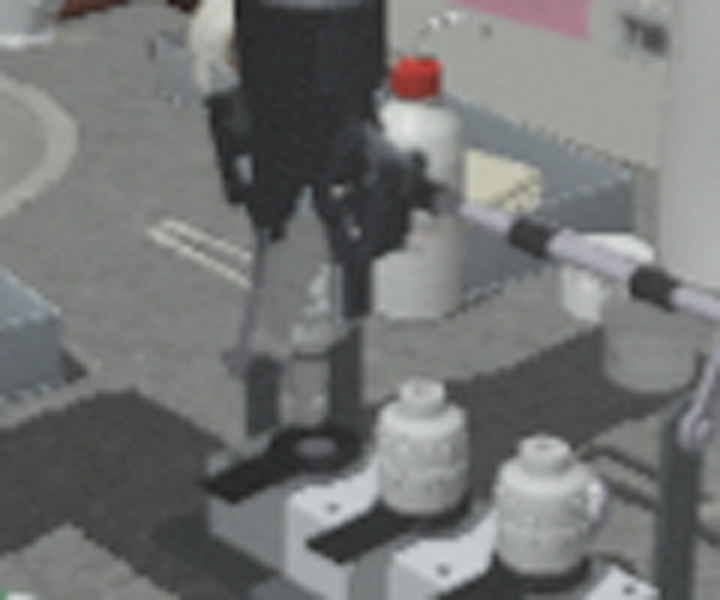

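```bash
python3 -c "
from h import *
a=np.array([.499,.0435,.0869]);b=proj('scene',a)
for d in np.eye(3)*.001: print((proj('scene',a+d)-b)*6)
zoom('s24.png',(235,190,40,60),14,'s24y.png')
for T in ([.4989,.0435,.0869],[.4989,.0435,.13]): print((proj('scene',T)-[235,190]+.5)*14)
"
```

```text
[[ 1.3804338  -0.64532045]]
[[-1.3271513  -0.65025396]]
[[-0.01113792 -1.68027932]]
[[246.15316843 555.71222708]]
[[245.01052891 384.10624726]]
```

View pics/s24y.png

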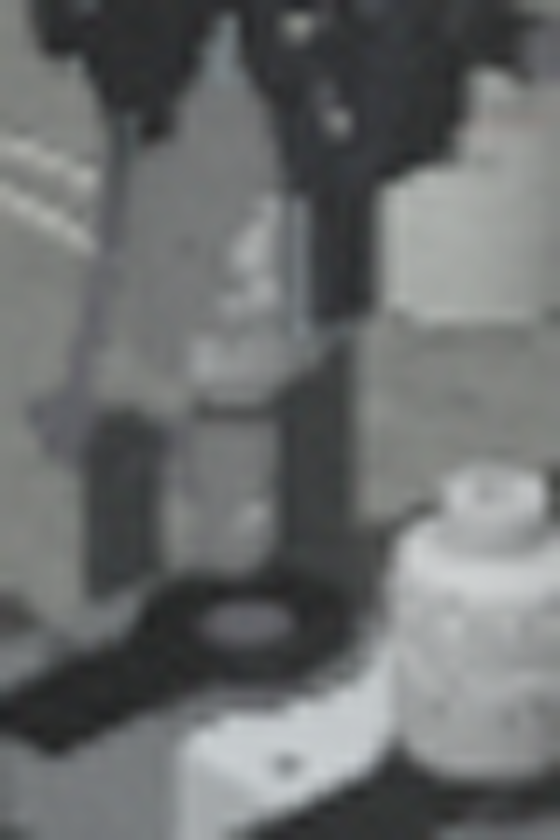

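Emit:
{"api": "step_arm", "payload": {"targets": [[[0, 0, 0], [0, 0.2, 0.4], 4], [[0, 0, 0], [0.4, 0, 0], 4], [[0, 0, 0], [0, 0, 0], 4], [[0, 0, 0], [0, 0, 0], 4], [[0, 0, 0], [0, 0, 0], 4], [[0, 0, 0], [0, 0, 0], 4], [[0, 0, 0], [0, 0, 0], 4], [[0, 0, 0], [0, 0, 0], 4], [[0, 0, 0], [0, 0, 0], 4], [[0, 0, 0], [0, 0, 0], 4]]}}

```text
clock: 55.8
tcp_pos: [0.5016, 0.0458, 0.1432]
orientation: [0.707, -0.001, 0.707, 0.0]
wrist_force: [-1.3, -0.4, -1.1]
finger_gap: 0.0432
```

```bash
python3 go.py .5 .046 .14; python3 -c "
from h import *
p,R,s=cur()
ims=[]
for i in range(4): ims.append(read_camera('scene').astype(float))
im=np.mean(ims,0).astype(np.uint8); im=cv2.cvtColor(im,cv2.COLOR_RGB2BGR); im=cv2.convertScaleAbs(im,alpha=1.8)
cv2.imwrite('pics/s25.png',im); zoom('s25.png',(232,180,45,60),13,'s25y.png')
for T in (p-[0,0,.062],p,p+[0,0,.04]): print((proj('scene',T)-[232,180]+.5)*13)
"
```

```text
p [0.5016 0.0458 0.1432] f [-1.26 -0.39 -1.09] gap 0.0432 tool shift cm [ 0.32  0.02 -0.16] toolx [ 0.001 -0.    -1.   ] toolz [1.    0.002 0.001] q [-0.07  0.22 -0.3   1.05 -0.   -0.07]
[[269.30051595 659.68077526]]
[[267.81040742 430.26068251]]
[[266.81232592 276.59405615]]
```

View pics/s25y.png

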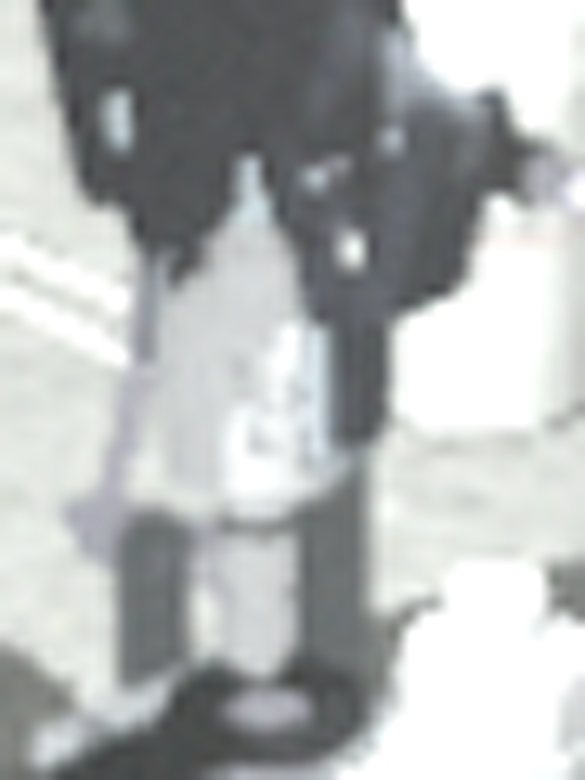

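Emit:
{"api": "step_arm", "payload": {"targets": [[[0, 0, 0], [0, 0, 0.25], 4], [[0, 0, 0], [0.5, 0, 0], 4], [[0, 0, 0], [0.5, 0, 0], 4], [[0, 0, 0], [0.5, 0, 0], 4], [[0, 0, 0], [0.5, 0, 0], 4], [[0, 0, 0], [0.5, 0, 0], 4], [[0, 0, 0], [0.5, 0, 0], 4], [[0, 0, 0], [0.4, 0, 0], 4], [[0, 0, 0], [0, 0, 0], 4], [[0, 0, 0], [0, 0, 0], 4]], "force": 80}}

```text
clock: 57.0
tcp_pos: [0.5041, 0.0458, 0.1091]
orientation: [0.707, -0.001, 0.707, 0.0]
wrist_force: [0.6, -0.7, 0.0]
finger_gap: 0.0426
```

```bash
python3 go.py .503 .046 .082; python3 -c "
from h import *
im=read_camera('scene'); im=cv2.cvtColor(im,cv2.COLOR_RGB2BGR); im=cv2.convertScaleAbs(im,alpha=1.8)
cv2.imwrite('pics/s26.png',im); zoom('s26.png',(232,180,45,60),13,'s26y.png')
"
```

```text
p [0.5041 0.0458 0.1091] f [ 0.56 -0.74  0.03] gap 0.0426 tool shift cm [ 2.71  0.02 -0.12] toolx [ 0.001 -0.    -1.   ] toolz [1.    0.002 0.001] q [-0.07  0.25 -0.35  0.97 -0.   -0.07]
```

View pics/s26y.png

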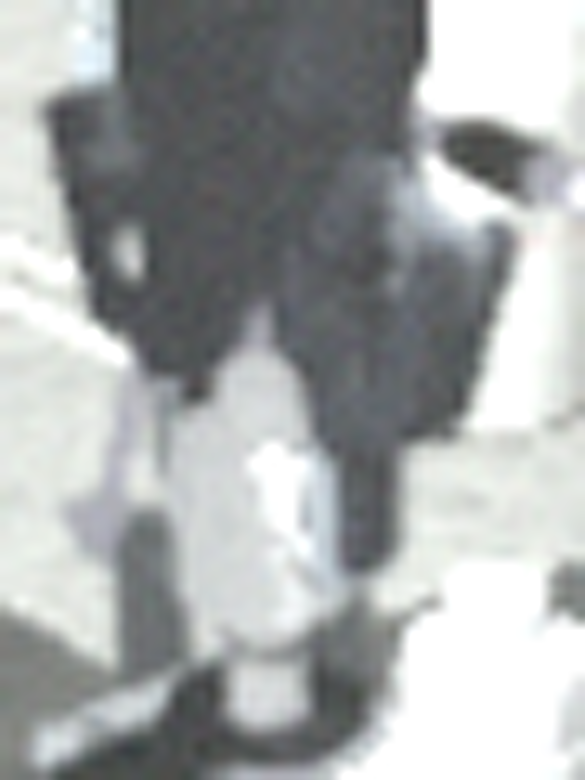

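Stem in the hole, forces near zero. I'll push to lock.

Emit:
{"api": "step_arm", "payload": {"targets": [[[0, 0, 0], [0.5, 0, 0], 4], [[0, 0, 0], [0.5, 0, 0], 4], [[0, 0, 0], [0.5, 0, 0], 4], [[0, 0, 0], [0.5, 0, 0], 4], [[0, 0, 0], [0.5, 0, 0], 4], [[0, 0, 0], [0.3, 0, 0], 4], [[0, 0, 0], [0.2, 0, 0], 4], [[0, 0, 0], [0.1, 0, 0], 4], [[0, 0, 0], [0, 0, 0], 4], [[0, 0, 0], [0, 0, 0], 4]]}}

```text
clock: 58.05
tcp_pos: [0.5052, 0.0456, 0.0795]
orientation: [0.708, -0.001, 0.706, 0.0]
wrist_force: [-1.2, -0.3, 11.4]
finger_gap: 0.0426
```

```bash
python3 go.py .503 .046 .082
```

```text
p [0.5052 0.0456 0.0795] f [-1.18 -0.32 11.38] gap 0.0426 tool shift cm [-0.25  0.04 -0.22] toolx [ 0.003 -0.001 -1.   ] toolz [1.    0.002 0.003] q [-0.07  0.28 -0.39  0.9  -0.   -0.07]
```

Emit:
{"api": "step_arm", "payload": {"targets": [[[0, 0, 0], [0.2, 0, 0], 4], [[0, 0, 0], [0, 0, 0], 4], [[0, 0, 0], [-0.5, 0, 0], 4], [[0, 0, 0], [0, 0, 0], 6], [[0, 0, 0], [0, 0, 0], 6], [[0, 0, 0], [0, 0, 0], 6], [[0, 0, 0], [-3, 0, 0], 6], [[0, 0, 0], [-4.5, 0, 0], 6], [[0, 0, 0], [-4.5, 0, 0], 6], [[0, 0, 0], [-4, 0, 0], 6]]}}

```text
clock: 59.05
tcp_pos: [0.5037, 0.0459, 0.2426]
orientation: [0.707, -0.001, 0.707, 0.0]
wrist_force: [1.2, 0.4, -0.8]
finger_gap: 0.0601
```

Emit:
{"api": "step_arm", "payload": {"targets": [[[0, 0, 0], [0, -3, -4], 0], [[0, 0, 0], [0, -4, -3], 0], [[0, 0, 0], [0, -4, -3], 0], [[0, 0, 0], [0, -4, 0], 0], [[0, 0, 0], [0, -4, 0], 0], [[0, 0, 0], [0, 0, 0], 0], [[0, 0, 0], [0, 0, 0], 0], [[0, 0, 0], [0, 0, 0], 0], [[0, 0, 0], [0, 0, 0], 0], [[0, 0, 0], [0, 0, 0], 0]]}}

```text
clock: 60.05
tcp_pos: [0.4044, -0.1432, 0.2411]
orientation: [0.707, -0.001, 0.707, 0.001]
wrist_force: [0.1, 1.0, -0.2]
finger_gap: -0.0001
```

```bash
python3 go.py .5 -.0338 .28; python3 -c "
from h import *
snap('scene','s27.png'); zoom('s27.png',(200,170,150,110),5,'s27z.png')
P=[[.4995,y,z] for y in(.0457,-.0338,-.1133) for z in (.132,.14)];print(((proj('scene',P)-[200,170]+.5)*5).round())
snap('top','t27.png'); zoom('t27.png',(205,190,150,110),5,'t27z.png')"
```

```text
p [ 0.4044 -0.1432  0.2411] f [ 0.07  0.97 -0.22] gap -0.0001 tool shift cm [-3.89 10.91  9.6 ] toolx [ 0.001 -0.    -1.   ] toolz [1.    0.004 0.001] q [-0.53  0.03 -0.28  1.27  0.   -0.53]
[[261. 233.]
 [261. 221.]
 [354. 276.]
 [354. 264.]
 [455. 322.]
 [455. 310.]]
```

View pics/s27z.png

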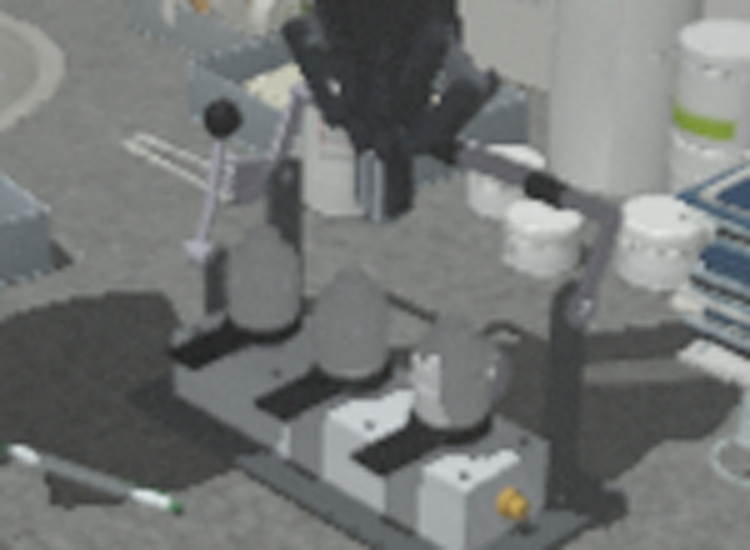

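View pics/t27z.png

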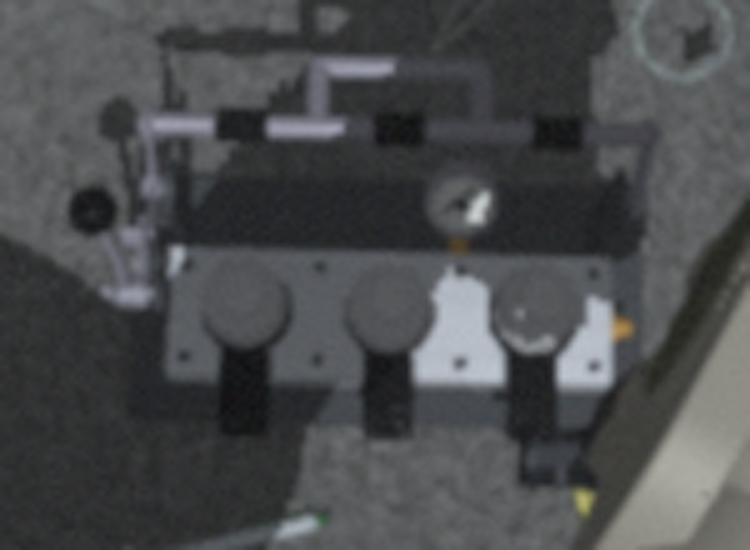

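```bash
python3 -c "
from h import *
f=lambda a:np.array(a)/5+[205,190]-.4
print(onz('top',f([(250,127),(600,131)]),.191)); print(onz('top',f([(360,67),(440,67)]),.174))
"; python3 go.py .598 -.034 .25
```

```text
[[ 0.57799033  0.04148344  0.191     ]
 [ 0.57690627 -0.13664531  0.191     ]]
[[ 0.61416572 -0.01456588  0.174     ]
 [ 0.61440337 -0.05623681  0.174     ]]
p [ 0.4045 -0.1435  0.2412] f [-0.03  0.24 -0.09] gap -0.0002 tool shift cm [-0.86 10.89 19.39] toolx [ 0.001 -0.    -1.   ] toolz [1.    0.003 0.001] q [-0.53  0.03 -0.28  1.27  0.   -0.53]
```

Emit:
{"api": "step_arm", "payload": {"targets": [[[0, 0, 0], [-1.4, 2.2, 2], 0], [[0, 0, 0], [0, 2.2, 4], 0], [[0, 0, 0], [0, 2.2, 4], 0], [[0, 0, 0], [0, 2.2, 4], 0], [[0, 0, 0], [0, 2.1, 4], 0], [[0, 0, 0], [0, 0, 1.4], 0], [[0, 0, 0], [0, 0, 0], 0], [[0, 0, 0], [0, 0, 0], 0], [[0, 0, 0], [0, 0, 0], 0], [[0, 0, 0], [0, 0, 0], 0]]}}

```text
clock: 61.15
tcp_pos: [0.5973, -0.0354, 0.2559]
orientation: [0.708, -0.0, 0.707, 0.0]
wrist_force: [0.1, -0.5, -0.4]
finger_gap: -0.0002
```

```bash
python3 go.py .598 -.034 .19
```

```text
p [ 0.5973 -0.0354  0.2559] f [ 0.1  -0.46 -0.43] gap -0.0002 tool shift cm [6.59 0.14 0.06] toolx [ 0.001 -0.001 -1.   ] toolz [1.    0.001 0.001] q [-0.19  0.35  0.16  1.38 -0.   -0.19]
```

Emit:
{"api": "step_arm", "payload": {"targets": [[[0, 0, 0], [2.5, 0.1, 0.1], 0], [[0, 0, 0], [2.5, 0, 0], 0], [[0, 0, 0], [1.4, 0, 0], 0], [[0, 0, 0], [0, 0, 0], 0], [[0, 0, 0], [0, 0, -0.6], 0], [[0, 0, 0], [0, 0, -0.6], 0], [[0, 0, 0], [0, 0, -0.6], 0], [[0, 0, 0], [0, 0, -0.6], 0], [[0, 0, 0], [0, 0, 0], 0], [[0, 0, 0], [0, 0, 0], 0]]}}

```text
clock: 62.15
tcp_pos: [0.5789, -0.0343, 0.1968]
orientation: [0.712, -0.001, 0.702, 0.0]
wrist_force: [3.9, 1.9, 12.9]
finger_gap: 0.0001
```

```bash
python3 go.py .567 -.034 .192; python3 -c "
from h import *
snap('scene','s28.png'); zoom('s28.png',(200,130,150,150),4,'s28z.png')"
```

```text
p [ 0.5789 -0.0343  0.1968] f [ 3.94  1.91 12.87] gap 0.0001 tool shift cm [ 0.47  0.03 -1.2 ] toolx [ 0.013 -0.001 -1.   ] toolz [1.    0.002 0.013] q [-0.2   0.32 -0.03  1.21  0.   -0.2 ]
```

View pics/s28z.png

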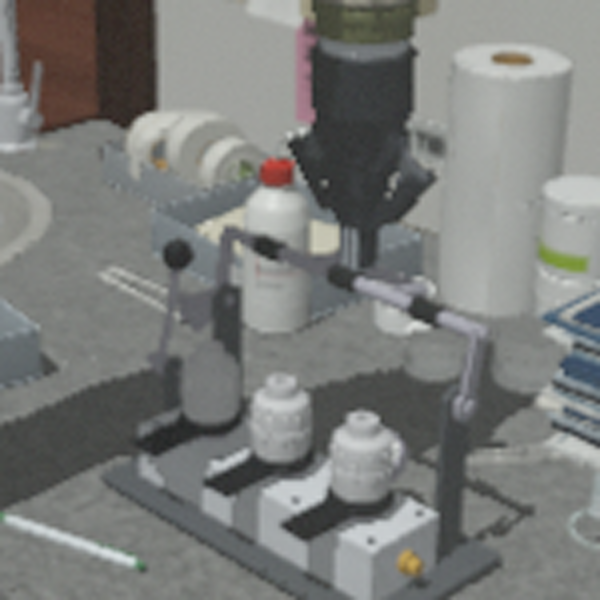

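Emit:
{"api": "step_arm", "payload": {"targets": [[[0, 0.7, 0], [-2, 0, 0], 0], [[0, 0, 0], [-2, 0, 0], 0], [[0, 0, 0], [0, 0, 1.2], 0], [[0, 0, 0], [0, 0, 1], 0], [[0, 0, 0], [0, 0, 0], 0], [[0, 0, 0], [0, 0, 0], 0], [[0, 0, 0], [0, 0, 0], 0], [[0, 0, 0], [0, 0, 0], 0], [[0, 0, 0], [0, 0, 0], 0], [[0, 0, 0], [0, 0, 0], 0]]}}

```text
clock: 63.2
tcp_pos: [0.5972, -0.034, 0.231]
orientation: [0.703, -0.001, 0.711, 0.0]
wrist_force: [0.7, 0.5, 0.2]
finger_gap: 0.0001
```

```bash
python3 go.py .599 -.034 .185; python3 -c "
from h import *
print(turn(D))
snap('scene','s29.png'); zoom('s29.png',(220,140,120,100),6,'s29z.png')
f=lambda b:[[.555+.055*np.cos(3.142-b),-.034,.141+.055*np.sin(3.142-b)],[.555+.068*np.cos(2.513-b),-.034,.141+.068*np.sin(2.513-b)]]
for b in (2,1.8): print((proj('scene',f(b))-[220,140]+.5)*6)"
```

```text
p [ 0.5972 -0.034   0.231 ] f [0.72 0.5  0.15] gap 0.0001 tool shift cm [4.6  0.   0.23] toolx [-0.012 -0.    -1.   ] toolz [ 1.     0.002 -0.012] q [-0.19  0.37  0.12  1.34 -0.   -0.19]
[ 0.08919575 -0.66521877  0.02303112]
[[413.5106053  356.71049242]
 [458.65686666 365.92370769]]
[[400.08775011 356.18837053]
 [449.77931869 350.65419697]]
```

View pics/s29z.png

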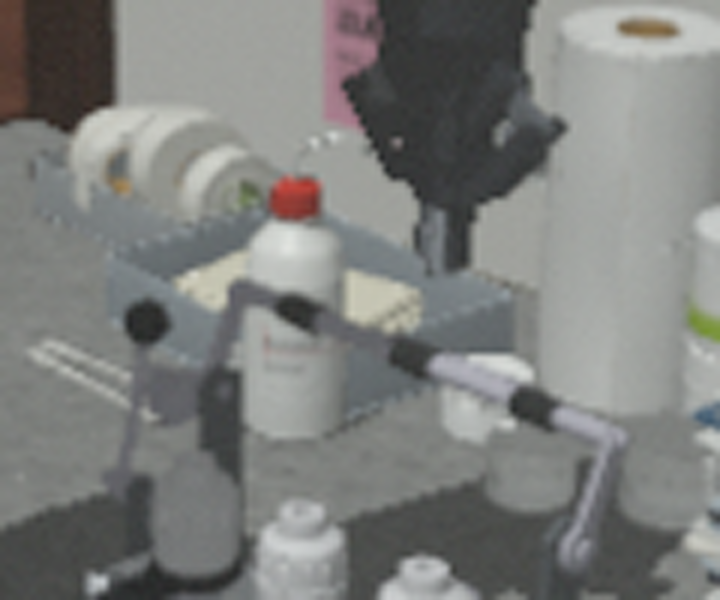

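Emit:
{"api": "step_arm", "payload": {"targets": [[[0, -0.7, 0], [-2, 0, 0], 0], [[8.2, 0, 0], [0, 0, 0], 0], [[8.2, 0, 0], [0, 0, 0], 0], [[8.2, 0, 0], [0, 0, 0], 0], [[8.2, 0, 0], [0, 0, 0], 0], [[8.2, 0, 0], [0, 0, 0], 0], [[8.2, 0, 0], [0, 0, 0], 0], [[8.2, 0, 0], [0, 0, 0], 0], [[8.2, 0, 0], [0, 0, 0], 0], [[8.2, 0, 0], [0, 0, 0], 0]], "force": 20}}

```text
clock: 64.25
tcp_pos: [0.5976, -0.034, 0.2511]
orientation: [0.565, 0.426, 0.564, -0.426]
wrist_force: [-0.4, -0.4, 0.4]
finger_gap: 0.0002
```

Emit:
{"api": "step_arm", "payload": {"targets": [[[8.2, 0, 0], [0, 0.8, 0], 2.2], [[8, 0, 0], [0, 0.8, 0], 2.2], [[0, 0, 0], [0, 0, 0], 2.2], [[0, 0, 0], [0, 0, 0], 2.2], [[0, 0, 0], [0, 0, 0], 2.2], [[0, 0, 0], [0, 0, 0], 2.2], [[0, 0, 0], [0, 0, 0], 2.2], [[0, 0, 0], [0, 0, 0], 2.2], [[0, 0, 0], [0, 0, 0], 2.2], [[0, 0, 0], [0, 0, 0], 2.2]]}}

```text
clock: 65.25
tcp_pos: [0.6132, -0.0307, 0.2511]
orientation: [0.501, 0.5, 0.5, -0.499]
wrist_force: [0.6, 0.0, 0.2]
finger_gap: 0.0217
```

```bash
cat >> h.py <<'E'
D2=np.array([[0,1,0],[0,0,-1],[-1,0,0]],float)
E
python3 go.py .6153 -.034 .163; python3 -c "
from h import *
print(turn(D2))
snap('scene','s30.png'); zoom('s30.png',(220,140,120,100),6,'s30z.png')"
```

```text
p [ 0.6132 -0.0307  0.2511] f [0.59 0.02 0.18] gap 0.0217 tool shift cm [8.81 0.2  0.33] toolx [ 0.001 -0.    -1.   ] toolz [ 0.002 -1.     0.   ] q [-0.18  0.39  0.2   1.38 -0.    1.39]
[ 0.09492486  0.02556215 -0.0493873 ]
```

View pics/s30z.png

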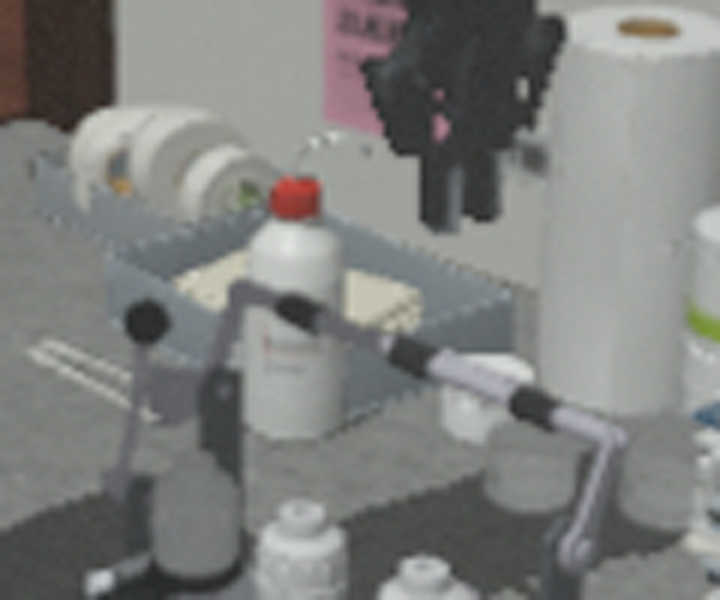

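Emit:
{"api": "step_arm", "payload": {"targets": [[[0, 0, 0], [2.5, 0.2, 0.2], 2.2], [[0, 0, 0], [2, 0, 0], 2.2], [[0, 0, 0], [1, 0, 0], 2.2], [[0, 0, 0], [1, 0, 0], 2.2], [[0, 0, 0], [1, 0, 0], 2.2], [[0, 0, 0], [1, 0, 0], 2.2], [[0, 0, 0], [0, 0, 0], 2.2], [[0, 0, 0], [0, 0, 0], 2.2], [[0, 0, 0], [0, 0, 0], 2.2], [[0, 0, 0], [0, 0, 0], 2.2]]}}

```text
clock: 66.3
tcp_pos: [0.6157, -0.0327, 0.1667]
orientation: [0.501, 0.5, 0.5, -0.499]
wrist_force: [0.3, 0.0, 0.2]
finger_gap: 0.0217
```

```bash
python3 go.py .6153 -.034 .163; python3 -c "
from h import *
snap('scene','s31.png'); zoom('s31.png',(220,140,120,100),6,'s31z.png')"
```

```text
p [ 0.6157 -0.0327  0.1667] f [0.32 0.01 0.25] gap 0.0217 tool shift cm [ 0.37 -0.04  0.13] toolx [ 0.002 -0.001 -1.   ] toolz [ 0.002 -1.     0.001] q [-0.18  0.42  0.04  1.19 -0.    1.39]
```

View pics/s31z.png

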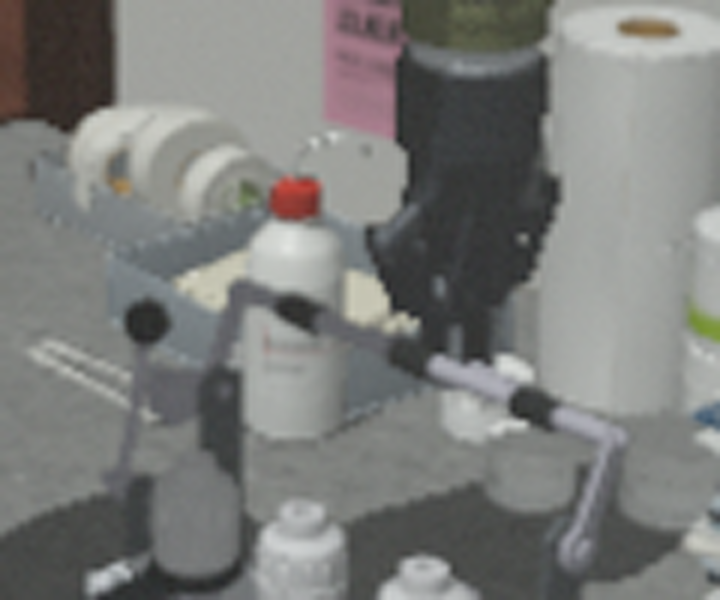

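Emit:
{"api": "step_arm", "payload": {"targets": [[[0, 0, 0], [-0.4, -0.4, 0], 1.8], [[0, 0, 0], [-0.55, -0.4, 0], 1.8], [[0, 0, 0], [-0.45, -0.5, 0], 1.8], [[0, 0, 0], [-0.45, -0.5, 0], 1.8], [[0, 0, 0], [-0.35, -0.6, 0], 1.8], [[0, 0, 0], [-0.35, -0.6, 0], 1.8], [[0, 0, 0], [-0.25, -0.65, 0], 1.8], [[0, 0, 0], [-0.2, -0.65, 0], 1.8], [[0, 0, 0], [-0.1, -0.65, 0], 1.8], [[0, 0, 0], [-0.1, -0.65, 0], 1.8]]}}

```text
clock: 67.35
tcp_pos: [0.5577, -0.0326, 0.1975]
orientation: [0.5, 0.499, 0.501, -0.5]
wrist_force: [0.8, 0.8, -0.2]
finger_gap: 0.0179
```

```bash
python3 go.py .5589 -.034 .199; python3 -c "
from h import *
snap('scene','s32.png'); zoom('s32.png',(200,140,150,120),5,'s32z.png')"
```

```text
p [ 0.5577 -0.0326  0.1975] f [ 0.78  0.82 -0.21] gap 0.0179 tool shift cm [-0.16  0.12  0.14] toolx [-0.001 -0.    -1.   ] toolz [ 0.002 -1.     0.   ] q [-0.2   0.29 -0.06  1.21 -0.    1.37]
```

View pics/s32z.png

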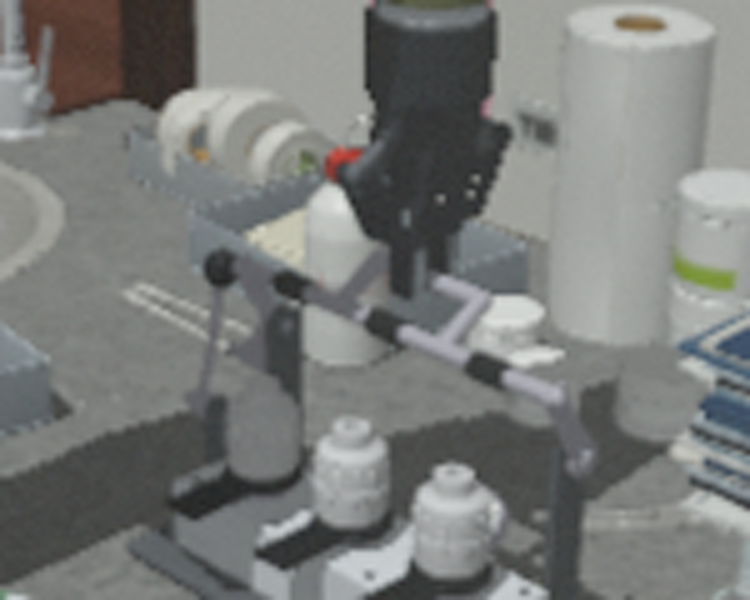

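Works nicely; the handle is caged at about b ≈ 1. I'll continue to closed.

Emit:
{"api": "step_arm", "payload": {"targets": [[[0, 0, 0], [0, -0.65, 0], 1.8], [[0, 0, 0], [0.05, -0.65, 0], 1.8], [[0, 0, 0], [0.15, -0.65, 0], 1.8], [[0, 0, 0], [0.15, -0.65, 0], 1.8], [[0, 0, 0], [0.3, -0.6, 0], 1.8], [[0, 0, 0], [0.3, -0.6, 0], 1.8], [[0, 0, 0], [0.4, -0.55, 0], 1.8], [[0, 0, 0], [0.4, -0.55, 0], 1.8], [[0, 0, 0], [0.5, -0.4, 0], 1.8], [[0, 0, 0], [0.5, -0.4, 0], 1.8]]}}

```text
clock: 68.4
tcp_pos: [0.5017, -0.0327, 0.1699]
orientation: [0.5, 0.5, 0.5, -0.5]
wrist_force: [-0.5, 0.6, -0.4]
finger_gap: 0.018
```

```bash
python3 go.py .5 -.034 .172; python3 -c "
from h import *
snap('scene','s33.png'); zoom('s33.png',(200,140,150,120),5,'s33z.png')"
```

```text
p [ 0.5017 -0.0327  0.1699] f [-0.52  0.62 -0.42] gap 0.018 tool shift cm [-0.21 -0.17  0.13] toolx [ 0. -0. -1.] toolz [ 0.002 -1.     0.   ] q [-0.22  0.2  -0.25  1.11 -0.    1.34]
```

View pics/s33z.png

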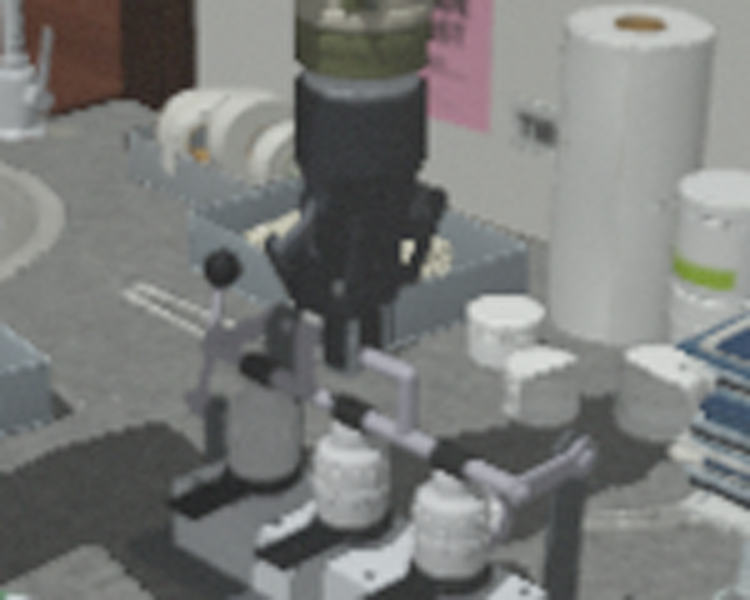

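```bash
python3 -c "
from h import *
for z,uv in((.2,(187,150)),(.1,(195,165)),(0,(198,176))): print(z,onz('top',uv,z))
for c in('scene',):
  print([(d['extent'],d['p']) for d in find_in(c,'wash_bottle')])
  snap(c,'s34.png')
for P in ([.62,.19,0],[.62,.17,0],[.64,.19,0]): print(proj('scene',P))
zoom('t27.png',(160,120,100,110),6,'t27b.png')
print((proj('top',[.58,.125,.17])-[160,120])*6)
"
```

```text
0.2 [[0.74888904 0.22006914 0.2       ]]
0.1 [[0.74342823 0.21741002 0.1       ]]
0 [[0.74337152 0.22661626 0.        ]]
[([243.0, 201.3, 71.5, 37.6], 0.47)]
[[248.33739314 225.26683463]]
[[252.12313629 227.10414569]]
[[252.27360977 223.47894898]]
[[376.64076458 575.07295369]]
```

View pics/t27b.png

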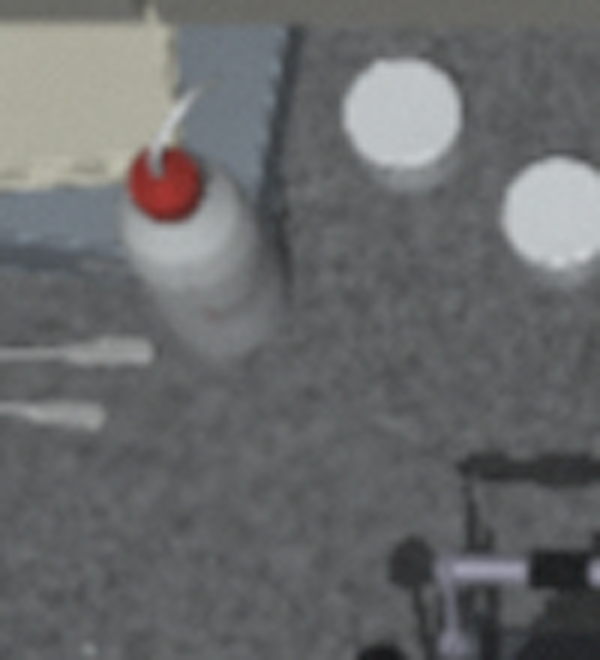

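Emit:
{"api": "step_arm", "payload": {"targets": [[[0, 0, 0], [0, 0, 0], 2.4], [[0, 0, 0], [-2, 0, 0], 2.4], [[0, 0, 0], [-3, 0, 0], 2.4], [[0, 0, 0], [-3.5, 0, 0], 0], [[0, 0, 0], [0, 2, -3.5], 0], [[0, 0, 0], [0, 2, -4], 0], [[0, 0, 0], [0, 2, -4], 0], [[0, 0, 0], [0, 2.3, -4.2], 0], [[0, 0, 0], [0, 0, 0], 0], [[0, 0, 0], [0, 0, 0], 0]]}}

```text
clock: 69.55
tcp_pos: [0.5855, 0.1253, 0.255]
orientation: [0.501, 0.499, 0.501, -0.499]
wrist_force: [0.0, -0.7, -0.2]
finger_gap: -0.0001
```

```bash
python3 go.py .582 .125 .168; python3 -c "
from h import *
snap('scene','s35.png'); zoom('s35.png',(200,130,150,130),5,'s35z.png')
P=[[.505+.088*np.sin(.35),.1214,.092+.088*np.cos(.35)],[.5,-.034,.141],[.5,-.034,.181]]
print((proj('scene',P)-[200,130]+.5)*5)"
```

```text
p [0.5855 0.1253 0.255 ] f [ 0.02 -0.68 -0.21] gap -0.0001 tool shift cm [ 8.7  -0.35  0.02] toolx [ 0.001 -0.001 -1.   ] toolz [ 0.004 -1.     0.001] q [ 0.08  0.36  0.16  1.38 -0.    1.64]
[[218.80832152 318.56995216]
 [354.66937641 462.09116048]
 [355.70048079 401.21266934]]
```

View pics/s35z.png

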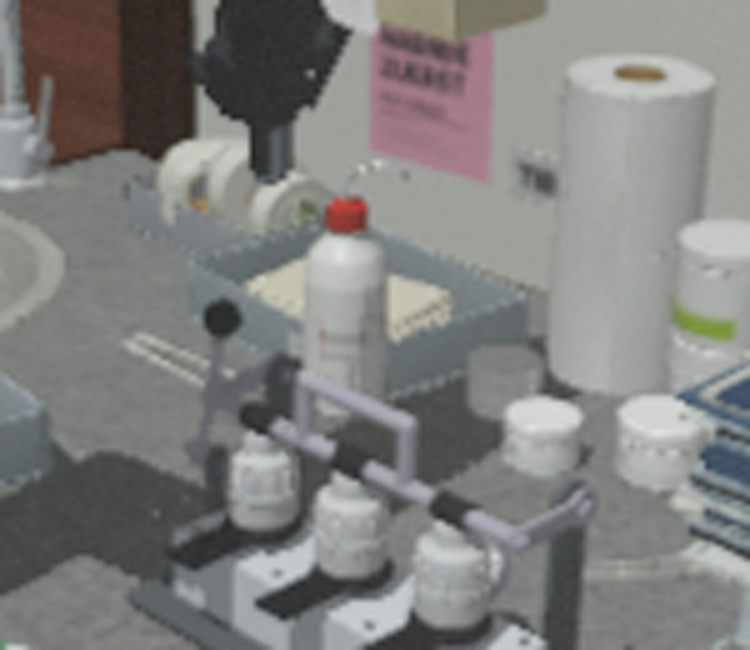

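Emit:
{"api": "step_arm", "payload": {"targets": [[[0, 0, 0], [3, 0, 0], 0], [[0, 0, 0], [3, 0, 0], 0], [[0, 0, 0], [2.5, 0, 0], 0], [[0, 0, 0], [0, 0, 0], 0], [[0, 0, 0], [0, -1, 0], 0], [[0, 0, 0], [0, -1, 0], 0], [[0, 0, 0], [0, -1, 0], 0], [[0, 0, 0], [0, -1, 0], 0], [[0, 0, 0], [0, -1, 0], 0], [[0, 0, 0], [0, -1, 0], 0]]}}

```text
clock: 70.6
tcp_pos: [0.524, 0.1243, 0.1708]
orientation: [0.501, 0.5, 0.5, -0.499]
wrist_force: [0.8, 0.1, 0.6]
finger_gap: 0.0003
```

Emit:
{"api": "step_arm", "payload": {"targets": [[[0, 0, 0], [0, -1, 0], 0], [[0, 0, 0], [0, -0.5, 0], 0], [[0, 0, 0], [0, 0, 0], 0], [[0, 0, 0], [0, 2, 0], 0], [[0, 0, 0], [-3, 2, 0], 0], [[0, 0, 0], [-3, 0, 0], 0], [[0, 0, 0], [-2, -3, 4], 0], [[0, 0, 0], [0, -3, 4], 0], [[0, 0, 0], [0, 0, 4], 0], [[0, 0, 0], [0, 0, 4], 0]]}}

```text
clock: 71.6
tcp_pos: [0.492, -0.0342, 0.2495]
orientation: [0.501, 0.5, 0.5, -0.499]
wrist_force: [0.5, -0.1, 0.1]
finger_gap: -0.0002
```

```bash
python3 go.py .5 -.034 .2; python3 -c "
from h import *
snap('scene','s36.png'); zoom('s36.png',(200,130,150,130),5,'s36z.png')
P=[[.505+.088*np.sin(-.35),.1214,.092+.088*np.cos(.35)],[.5,-.034,.141],[.5,-.034,.181]]
print((proj('scene',P)-[200,130]+.5)*5)"
```

```text
p [ 0.492  -0.0342  0.2495] f [ 0.5  -0.15  0.14] gap -0.0002 tool shift cm [ 4.95  0.79 -0.02] toolx [ 0.002 -0.001 -1.   ] toolz [ 0.002 -1.     0.001] q [-0.23  0.15 -0.12  1.3  -0.    1.34]
[[147.42672142 345.33068076]
 [354.66937641 462.09116048]
 [355.70048079 401.21266934]]
```

View pics/s36z.png

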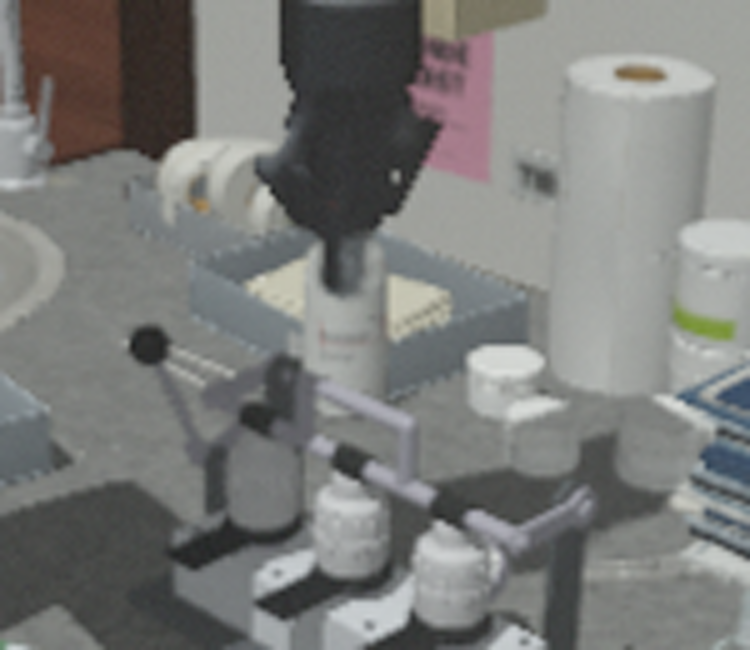

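Emit:
{"api": "step_arm", "payload": {"targets": [[[0, 0, 0], [3, 0.8, 0], 0], [[0, 0, 0], [2.5, 0, 0], 0], [[0, 0, 0], [0.5, 0, 0], 0], [[0, 0, 0], [0.3, 0, 0], 0], [[0, 0, 0], [0.2, 0, 0], 0], [[0, 0, 0], [0.2, 0, 0], 0], [[0, 0, 0], [0, 0, 0], 0], [[0, 0, 0], [0, 0, 0], 0], [[0, 0, 0], [0, 0, 0], 0], [[0, 0, 0], [0, 0, 0], 0]]}}

```text
clock: 72.65
tcp_pos: [0.4996, -0.0332, 0.1865]
orientation: [0.502, 0.499, 0.499, -0.5]
wrist_force: [-12.0, -1.0, 25.7]
finger_gap: -0.0
```

Emit:
{"api": "step_arm", "payload": {"targets": [[[0, 0, 0], [-1, 0, 0], 0], [[0, 0, 0], [-4, 0, 0], 0], [[0, 0, 0], [-4, 0, 0], 0], [[0, 0, 0], [-3, -3, 0], 0], [[0, 0, 0], [0, -4, 3], 0], [[0, 0, 0], [0, -3, 4], 0], [[0, 0, 0], [0, 0, 4.5], 0], [[0, 0, 0], [0, 0, 4.5], 0], [[0, 0, 0], [0, 0, 4.5], 0], [[0, 0, 0], [0, 0, 3], 0]]}}

```text
clock: 73.65
tcp_pos: [0.4008, -0.271, 0.3028]
orientation: [0.501, 0.5, 0.499, -0.5]
wrist_force: [1.1, -0.1, -0.3]
finger_gap: -0.0001
```

```bash
python3 go.py .5 -.034 .2; python3 -c "
from h import *
snap('scene','s37.png'); zoom('s37.png',(200,180,150,110),5,'s37z.png')
snap('top','t37.png')
import cv2
a=cv2.imread('pics/s37.png').astype(int);b=cv2.imread('pics/scene0.png').astype(int)
"
```

```text
p [ 0.4008 -0.271   0.3028] f [ 1.06 -0.12 -0.32] gap -0.0001 tool shift cm [ 10.26   9.89 -23.72] toolx [ 0.002 -0.002 -1.   ] toolz [-0.    -1.     0.002] q [-0.76  0.12 -0.02  1.42 -0.    0.81]
```

View pics/s37z.png

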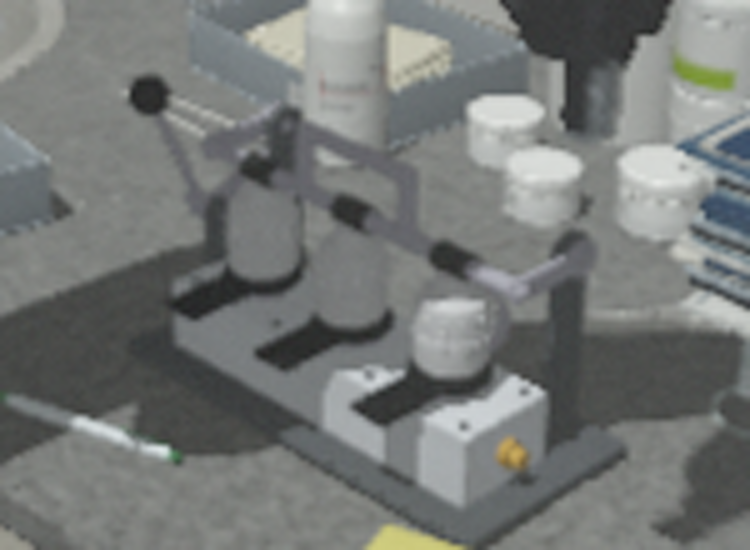

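View pics/t37.png

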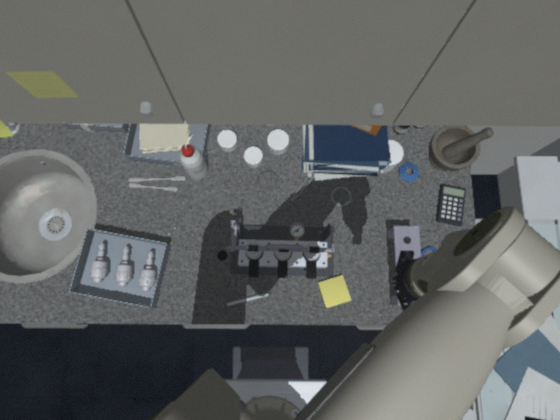

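View pics/s37.png

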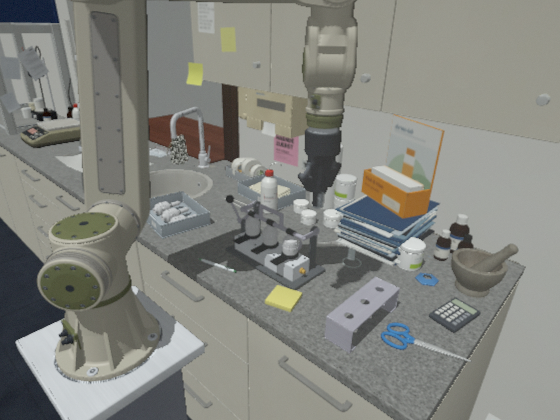

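The final pictures show the bar and pawl at the same pixels as at the start (knob at (149,94) in the zoom). The three used capsules lie in the tray around (100–150, 265) in the top view, the rack is empty and the back row is unmoved.

```bash
python3 -c "
from h import *
print(hand_in())"
```

```text
the job is handed in; nothing more can be done
None
```

The reload is done and handed in at about 74 s on the clock, inside the 210 s limit.

**What I did:** I flipped the pawl to the rear and swung the bar open. All three ports held used capsules, so I pressed each collar tab to pop them, then laid them in the grey tray, which had been knocked aside early on and which I re-measured. I pushed one new capsule from the rack into each port. Then I brought the bar down by its handle, flipped the pawl forward again and pressed the handle down.

**Last checks:**
- **Capsules:** Each new one was pushed past its locked depth, with 11 to 26 N at the wrist. No stems show, and hub height, measured only at the right port, matched locked.
- **Bar and pawl:** With about 26 N on the handle, its top was at 187 mm, the closed height. Bar and pawl knob sit at the same picture positions as at the start.
- **Rest of the scene:** The tray holds three used capsules, the rack is empty, and the bottles and glassware are where they were. The arm was clear of everything.

**Not as planned, or not done:**
- My first attempt to close the bar, pushing with the fingertip between the bar and its handle, rode up with about 13 N. I backed off, and the bar fell fully open again. Closing it with the handle caged between the fingers worked.
- The last capsule sat about 4 mm off-centre in the hand. I corrected for that before inserting it.
- I did not try to lift the bar afterwards. That the pawl holds it rests on the pictures alone.

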